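# Clear the mould-maker's bench

### The job

Clear the bench for the next mould: put the two scrapers flat in the blue tray and the two wooden paddles flat in the yellow tray, each wholly inside. Stand the tipped green bottle upright on the cork disc, the empty place in the bottle rack. Leave the other two bottles, the small plaster mould and the terracotta pot standing where they are.

Things in the scene. Friction and masses are not known exactly. Their poses are not given: they have to be found in the camera images.
- scraper_a: Scraper, 140 mm long: red handle 85 x 24 x 22 mm high, brass collar, flat steel blade 43 mm long and 56 mm wide, 4 mm thick. Lies flat. Origin: mid-length, on the underside; x from handle to head along its length, z up. The handle spans x = -70 to 15 mm, the blade 27 to 70 mm. 0.12 kg.
- scraper_b: Scraper, 140 mm long: black handle 85 x 24 x 22 mm high, brass collar, flat steel blade 43 mm long and 42 mm wide, 4 mm thick. Lies flat. Origin: mid-length, on the underside; x from handle to head along its length, z up. The handle spans x = -70 to 15 mm, the blade 27 to 70 mm. 0.12 kg.
- paddle_a: Wooden paddle, 140 mm long: handle 78 x 22 x 20 mm high, rectangular head 64 mm long, 50 mm wide. Lies flat. Origin: mid-length, on the underside; x from handle to head along its length, z up. The handle spans x = -70 to 8 mm, the head 6 to 70 mm. 0.12 kg.
- paddle_b: Wooden paddle, 140 mm long: handle 78 x 22 x 20 mm high, round head 50 mm in diameter. Lies flat. Origin: mid-length, on the underside; x from handle to head along its length, z up. The handle spans x = -70 to 8 mm, the head 20 to 70 mm. 0.12 kg.
- scraper_a_tip (a point): Head end of scraper_a, 70 mm from its origin along its x, 10 mm above its underside.
- scraper_a_butt (a point): Handle end of scraper_a, 70 mm from its origin along -x, 10 mm above its underside.
- scraper_b_tip (a point): Head end of scraper_b, 70 mm from its origin along its x, 10 mm above its underside.
- scraper_b_butt (a point): Handle end of scraper_b, 70 mm from its origin along -x, 10 mm above its underside.
- paddle_a_tip (a point): Head end of paddle_a, 70 mm from its origin along its x, 10 mm above its underside.
- paddle_a_butt (a point): Handle end of paddle_a, 70 mm from its origin along -x, 10 mm above its underside.
- paddle_b_tip (a point): Head end of paddle_b, 70 mm from its origin along its x, 10 mm above its underside.
- paddle_b_butt (a point): Handle end of paddle_b, 70 mm from its origin along -x, 10 mm above its underside.
- blue_tray: Blue plastic tray, fixed to the bench, outside 210 mm (its x) by 170 mm (its y), 45 mm high, walls and floor 5 mm. Origin: centre of the underside, z up. For the scrapers.
- yellow_tray: Yellow plastic tray, fixed to the bench, outside 210 mm (its x) by 170 mm (its y), 45 mm high, walls and floor 5 mm. Origin: centre of the underside, z up. For the wooden paddles.
- bottle: Round bottle, 52 mm in diameter and 145 mm high: straight body up to 98 mm, shoulder narrowing to a 26 mm neck at 120 mm, black cap 31 mm wide on top. Origin on the axis, 70 mm above its base; z runs along the axis from base to cap. Green with a paper label; starts lying on its side on the bench, about 0.25 kg.
- rack: Bottle rack: a low open wooden trough fixed to the bench, outside 84 mm (its x) by 330 mm (its y), walls 22 mm high, walls and floor 5 mm. Three bottle places in a row along its y, 100 mm apart. Origin: centre of the underside.
- pad: Cork disc, 60 mm in diameter, 3 mm thick, fixed on the rack floor: the empty place in the rack. Origin: centre of its underside, so its top is 3 mm higher and 8 mm above the bench.
- neighbour_a: Round bottle, 52 mm in diameter and 145 mm high: straight body up to 98 mm, shoulder narrowing to a 26 mm neck at 120 mm, black cap 31 mm wide on top. Origin on the axis, 70 mm above its base; z runs along the axis from base to cap. White; stands in the rack.
- neighbour_b: Round bottle, 52 mm in diameter and 145 mm high: straight body up to 98 mm, shoulder narrowing to a 26 mm neck at 120 mm, black cap 31 mm wide on top. Origin on the axis, 70 mm above its base; z runs along the axis from base to cap. Orange; stands in the rack.
- mould: Small cream plaster mould with a dark band, 62 x 56 x 50 mm high, standing among the work. Origin: centre of its underside.
- pot: Small open terracotta pot, 64 mm wide at the rim, 50 mm high, standing among the work. Origin: centre of its underside.

How it is judged:
By the outcome, as a careful person would: the job done as asked, in the order asked, and still so for the second after the job is handed in, with the robot touching nothing.
It also fails if it takes over 72 s, if anything falls off the work surface, if the arm or the gripper's body presses on something with over 40 N, if the wrist force passes 120 N, or if a joint passes its speed limit or range.

### The arm

A 7-joint arm with a two-finger parallel gripper is mounted at the origin on the work surface. World frame = base frame: x ahead of the robot, y to its left, z up, the work surface at z = 0. Lengths are in m, angles in rad, forces in N, time in s.
With the tool pointing down it reaches from about 0.425 to 0.925 m from the base axis. Payload 6.8 kg.
Tool frame: the origin (TCP) lies midway between the tips of the shut fingers; the grasp point (between the pads) lies 19 mm behind it (r.grip_depth is the distance from the TCP to the grasp point, in m); z points along the fingers, y is the line along which they close (so a half turn about z gives the same grasp; the last joint's range is limited). The gripper opens to 85 mm and grips with 20 to 120 N. Pads are 22 mm wide; open, the fingers measure 114 mm over their backs; the gripper's body (76 mm by 85 mm) begins 54 mm behind the grasp point. The pads swing forward as they close: fully open they stand 13 mm farther back than shut.
Start: joints at [1.231, 0.477, 0.022, 1.555, -0.011, 1.109, -0.083], TCP at [0.155, -0.657, 0.231] pointing down, gripper open.
Joint ranges: [-2.96, 2.96], [-0.34, 2.1], [-1.41, 1.46], [0.24, 2.44], [-1.37, 4.51], [0.17, 1.92], [-2.96, 2.96]. Speed limits (rad/s): [2.39, 2.39, 3.14, 3.14, 3.14, 3.14, 3.14].

### API

Orientations are given as a rotation vector (axis times angle).
In Python, from bench import telemetry, grab_frame, calibration, order, silhouettes, r gives the robot as it stands.
- The arm moves only by the tool apply_moves, never from a script. Its argument "moves" is a list of rows, each a list of 7 numbers: the turn, a rotation vector about the tool's x, y, z scaled (see below), then the shift along the tool's x, y, z scaled (see below), then the opening, from -1 (shut) to 1 (fully open). A call has exactly 8 rows; each row shifts and turns the commanded pose from where the row before left it, along the tool's axes as they then stand; what a row does not reach is not made up. The controller multiplies each number of a shift by 1000 mm and each number of a turn by 6 degrees. A row lasts 1/12 s, in which the tool goes at most 41.7 mm and 7.16 degrees, less where a joint would pass 70% of its speed; a pose out of reach is approached as far as the arm can. A call with a number of a shift or a turn outside -1 to 1 is refused whole. A call with a gripper value outside its range is refused whole. The fingers move at their own pace and stop on an object; "grip_force" is the grip in N (left out, the last holds). Time passes only in rows, so rows that do not move let the fingers close, or fill a call up. It gives the time, the measured TCP pose, the force, the opening and the grip force at its end, in the units of the state.
- telemetry.get_obs(): the state, without advancing time (a new reading comes with each control period).
- grab_frame(name): name is "scene" or "side" or "wrist"; returns the picture (420x560x3 uint8, blue, green, red); there is no depth.
- calibration(name): a dict with "fx", "fy", "cx", "cy" (pixels), "k1" (the pictures are not rectified: a ray, as slopes to the right and down, at radius r is drawn at 1 + k1 r^2 times it, then the intrinsics apply), "world_from_camera" (4x4, takes a point from camera to world coordinates); the wrist camera has in their place "mount" (4x4, takes a point from camera to tool coordinates, whose origin is the TCP and whose axes are the flange's). Camera axes: x right, y down, z forward; pixel columns grow to the right and rows downward; lengths in m; the calibration is good to about 2 mm. A picture is of the moment at which its call begins: read the wrist's pose just before it. calibration takes no time and is no camera call.
- order.hand_in(): hands the job in; it is judged then, once.
Trained networks look in the newest picture that a camera, given by its name, has taken for a name from the list of things; names that differ only in an ending like _2 or _b are one class to them, and where a whole thing is asked for, a point or a joint stands for the part that bears it (a point fixed in the world has none). Each returns a list of dicts, best first, with "p" (0 to 1); they miss things now and then, are a little off and sometimes report something else, mostly with a low value. They report only what shows in the picture. A call takes as long as a camera call.
- silhouettes(thing, camera): "mask" (420x560 bool, what is visible of it) and "extent" ([centre column, centre row, width, height] in pixels, round what is visible of it).
The state is a dict: "clock": time; "joints": joint angles; "qvel": joint speeds; "tau": joint torques, N m; "tcp_pos": TCP position; "orientation": TCP orientation; "contact_force": force on the tool from outside, world axes, zero at the start; "moment": the same for the moment, N m; "grip_width": finger opening in m; "gripper_force": force on a finger pad.
Only numpy, scipy, OpenCV 4.12 (cv2) and the standard library are available. Lean on these libraries where they do the work, as an engineer would, in place of code of your own. Each camera call takes 0.05 s, during which the arm holds its last target. There are 200 camera calls.

## Working session

There is one attempt and no reset: what is moved stays moved. The work goes in short steps, Python scripts to look and compute and a tool call to move; the robot and the scene stay as the last step left them, time stands still between calls to the robot, and variables do not carry over. Pictures are saved under pics/ and viewed, at most 10 in all, crops included, and the job is handed in when it is done.

Besides the shell and the picture viewer there is one more tool, called after "Request:" in YAML: its name, and indented under it one key for each argument. apply_moves: Moves the arm, as the interface text tells. Its arguments: {"type":"object","properties":{"moves":{"type":"array"},"grip_force":{"type":"number"}},"required":["moves"]}

```bash
ls; mkdir -p pics
python3 - <<'E'
from bench import telemetry, grab_frame, calibration, r
import cv2, numpy as np
np.set_printoptions(precision=4,suppress=True)
for n in ("scene","side"):
    cv2.imwrite(f"pics/{n}0.png",grab_frame(n)); print(n,calibration(n))
print(calibration("wrist")); print(telemetry.get_obs()); print(r.grip_depth,[a for a in dir(r) if a[0]!='_'])
E
```

```text
pics
scene {'fx': 448.7319742879, 'fy': 448.7319742879, 'cx': 279.50703443700974, 'cy': 212.3339221712749, 'k1': -0.03946085801622072, 'world_from_camera': array([[ 0.7538,  0.563 , -0.3389,  0.8376],
       [ 0.6569, -0.6353,  0.406 , -0.3701],
       [ 0.0133, -0.5286, -0.8487,  0.8774],
       [ 0.    ,  0.    ,  0.    ,  1.    ]])}
side {'fx': 537.1999929000431, 'fy': 537.1999929000431, 'cx': 279.6354031240891, 'cy': 204.84404780700726, 'k1': -0.1672287381565731, 'world_from_camera': array([[-0.9268, -0.2014,  0.3171,  0.0044],
       [-0.3752,  0.5384, -0.7546,  1.1746],
       [-0.0188, -0.8183, -0.5745,  0.958 ],
       [ 0.    ,  0.    ,  0.    ,  1.    ]])}
{'fx': 367.8401640522665, 'fy': 367.8401640522665, 'cx': 281.74870944143703, 'cy': 212.48353828217802, 'k1': -0.06537182983141893, 'mount': array([[ 0.001 , -0.9517, -0.3072,  0.0792],
       [ 1.    ,  0.0011, -0.0002, -0.0004],
       [ 0.0005, -0.3072,  0.9517, -0.1429],
       [ 0.    ,  0.    ,  0.    ,  1.    ]])}
{'clock': 0.1, 'joints': array([ 1.2309,  0.4777,  0.0223,  1.5563, -0.0115,  1.1093, -0.0831]), 'qvel': array([-0.    , -0.0014,  0.001 , -0.0047,  0.0018, -0.0006,  0.0008]), 'tau': array([  0.0045, -59.7756,   1.6138, -28.1953,   0.0128,   0.005 ,
         0.    ]), 'tcp_pos': array([ 0.1549, -0.6564,  0.2304]), 'orientation': array([-3.1189, -0.3631,  0.0005]), 'contact_force': array([-0.2024,  0.3496, -0.4169]), 'moment': array([-0.0073, -0.0177, -0.044 ]), 'gripper_force': 0.0, 'grip_width': 0.08556010805077018}
0.0187 ['Unreachable', 'grip_depth']
```

View pics/scene0.png

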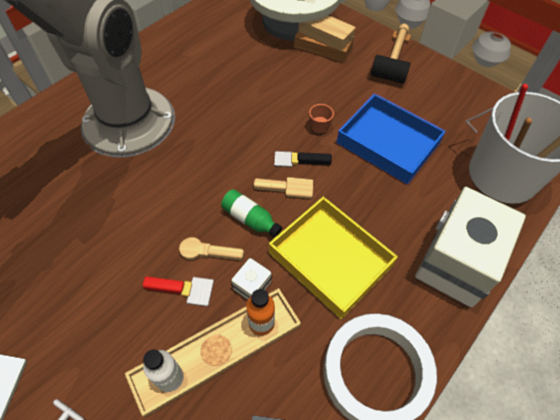

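View pics/side0.png

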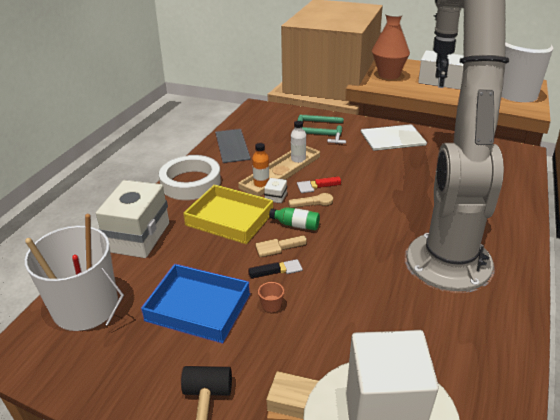

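The scene view shows the red scraper at (180,288), black scraper (303,158), square-headed paddle (285,187), round paddle (210,250), green bottle lying at (250,212), blue tray (390,137), yellow tray (333,255), cork disc (216,350), and both neighbours, the mould and the pot. The side view agrees with it.

```bash
cat > h.py <<'E'
import numpy as np, cv2, pickle
from scipy.optimize import minimize
from scipy.spatial.transform import Rotation as R
from bench import telemetry, grab_frame, calibration, order, silhouettes, r
np.set_printoptions(precision=4,suppress=True)
def cam(name,obs=None):
    c=calibration(name)
    if name=="wrist":
        T=np.eye(4);T[:3,:3]=R.from_rotvec(obs['orientation']).as_matrix();T[:3,3]=obs['tcp_pos'];c['world_from_camera']=T@c['mount']
    return c
def proj(c,P):
    T=np.linalg.inv(c['world_from_camera']);q=np.atleast_2d(P)@T[:3,:3].T+T[:3,3]
    s=q[:,:2]/q[:,2:];s=s*(1+c['k1']*(s**2).sum(1,keepdims=True))
    return s*[c['fx'],c['fy']]+[c['cx'],c['cy']]
def ray(c,uv):
    d=(np.atleast_2d(uv)-[c['cx'],c['cy']])/[c['fx'],c['fy']];s=d.copy()
    for _ in range(8): s=d/(1+c['k1']*(s**2).sum(1,keepdims=True))
    T=c['world_from_camera'];v=np.c_[s,np.ones(len(s))]@T[:3,:3].T
    return T[:3,3],v
def onplane(c,uv,z):
    o,v=ray(c,uv);return o+v*((z-o[2])/v[:,2:])
def box(x0,x1,w,z0,z1): return np.array([[x,y,z] for x in(x0,x1) for y in(-w/2,w/2) for z in(z0,z1)])/1000
a=np.linspace(0,2*np.pi,24,endpoint=False)
def cyl(cx,rad,z0,z1,r2=None): return np.vstack([np.c_[cx+rr*np.cos(a),rr*np.sin(a),np.full(24,z)] for rr,z in((rad,z0),(r2 or rad,z1))])/1000
bot=[cyl(0,26,-70,28),cyl(0,26,28,50,13),cyl(0,13,50,60),cyl(0,15.5,55,75)]
roll=np.array([[0,0,1],[0,1,0],[-1,0,0]]) # bottle axis -> x
M={'scraper_a':[box(-70,15,24,0,22),box(15,27,18,3,16),box(27,70,56,3,7)],
'scraper_b':[box(-70,15,24,0,22),box(15,27,18,3,16),box(27,70,42,3,7)],
'paddle_a':[box(-70,8,22,0,20),box(6,70,50,0,10)],
'paddle_b':[box(-70,8,22,0,20),box(8,22,16,2,12),cyl(45,25,0,10)],
'blue_tray':[box(-105,105,170,0,45)],'yellow_tray':[box(-105,105,170,0,45)],
'bottle':[p@roll.T+[0,0,.026] for p in bot],'pad':[cyl(0,30,0,3)],
'neighbour':[p+[0,0,.07] for p in bot],'mould':[box(-31,31,56,0,50)],'pot':[cyl(0,24,0,50,32)]}
M['rack']=[box(-42,42,330,0,22)]
def render(c,parts,x,S=2):
    m=np.zeros((420*S,560*S),np.uint8)
    Rz=R.from_euler('z',x[2]).as_matrix()
    for p in parts:
        uv=proj(c,p@Rz.T+[x[0],x[1],x[3]])
        h=cv2.convexHull((np.clip(uv,-500,1500)*S*16).astype(np.int32));cv2.fillConvexPoly(m,h,1,cv2.LINE_8,4)
    return m.astype(bool)
def fit(parts,views,x0,z=None):
    """views: list of (c,mask); fits x,y,yaw,(z)"""
    vs=[(c,np.repeat(np.repeat(m,2,0),2,1)) for c,m in views]
    def cost(x):
        X=[x[0]/100,x[1]/100,x[2]/10,(x[3]/100 if z is None else z)];s=0
        for c,m in vs:
            q=render(c,parts,X);s+=1-(q&m).sum()/max(1,(q|m).sum())
        return s/len(vs)
    n=4 if z is None else 3
    s=np.array([x0[0]*100,x0[1]*100,x0[2]*10,(x0[3] if len(x0)>3 else 0)*100])[:n]
    for d in (1.,.4):
        sim=np.vstack([s]+[s+d*np.eye(n)[i]*(3 if i==2 else 1) for i in range(n)])
        o=minimize(cost,s,method='Nelder-Mead',options=dict(initial_simplex=sim,xatol=.005,fatol=1e-5,maxiter=250));s=o.x
    return np.r_[s[0]/100,s[1]/100,s[2]/10,(s[3]/100 if n==4 else z),o.fun]
E
python3 - <<'E'
from h import *
D={}
for n in("scene","side"):
    c=cam(n);grab_frame(n)
    for t in('scraper_a','paddle_a','bottle','blue_tray','yellow_tray','pad','neighbour_a','mould','pot','rack'):
        L=silhouettes(t,n);D[n,t]=L
        print(n,t,[(round(d['p'],2),np.round(d['extent']).astype(int).tolist(),np.round(onplane(c,[d['extent'][:2]],.01)[0][:2],3).tolist(),int(d['mask'].sum())) for d in L])
pickle.dump(D,open('d.pkl','wb'))
E
```

```text
scene scraper_a [(0.72, [302, 159, 55, 10], [0.431, 0.199], 660), (0.66, [178, 291, 68, 30], [0.461, -0.236], 1133)]
scene paddle_a [(0.85, [210, 251, 64, 20], [0.444, -0.128], 896), (0.7, [285, 188, 56, 22], [0.455, 0.105], 885)]
scene bottle [(0.61, [253, 214, 60, 46], [0.45, 0.001], 1341)]
scene blue_tray [(0.66, [214, 351, 31, 31], [0.603, -0.273], 751), (0.6, [390, 140, 106, 93], [0.559, 0.395], 5495)]
scene yellow_tray [(0.65, [334, 259, 129, 120], [0.656, 0.034], 8233)]
scene pad [(0.86, [214, 350, 32, 32], [0.601, -0.274], 754), (0.37, [251, 279, 43, 40], [0.555, -0.118], 992)]
scene neighbour_a [(0.79, [162, 370, 37, 44], [0.555, -0.363], 1240), (0.56, [262, 311, 29, 44], [0.619, -0.154], 1078)]
scene mould [(0.67, [252, 278, 44, 37], [0.555, -0.116], 955)]
scene pot [(0.69, [323, 119, 28, 30], [0.388, 0.337], 559), (0.54, [178, 291, 71, 23], [0.461, -0.237], 1081)]
scene rack [(0.79, [213, 354, 172, 126], [0.605, -0.28], 5776)]
side scraper_a [(0.76, [319, 184, 41, 14], [0.453, -0.224], 359), (0.65, [275, 269, 56, 17], [0.43, 0.205], 617)]
side paddle_a [(0.85, [283, 246, 53, 23], [0.444, 0.11], 616), (0.57, [312, 200, 45, 13], [0.444, -0.131], 365)]
side bottle [(0.96, [296, 221, 49, 17], [0.453, -0.012], 722)]
side blue_tray [(0.8, [194, 304, 110, 75], [0.566, 0.396], 5584), (0.49, [312, 200, 47, 14], [0.445, -0.132], 365)]
side yellow_tray [(0.55, [231, 212, 89, 57], [0.653, 0.015], 3304)]
side pad [(0.6, [320, 184, 36, 15], [0.449, -0.228], 401)]
side neighbour_a [(0.92, [297, 143, 16, 38], [0.617, -0.462], 521), (0.63, [262, 164, 18, 46], [0.675, -0.274], 564), (0.29, [319, 183, 44, 15], [0.454, -0.231], 431), (0.17, [281, 171, 14, 7], [0.599, -0.257], 101)]
side mould [(0.86, [276, 192, 22, 24], [0.565, -0.134], 415), (0.34, [320, 184, 36, 16], [0.449, -0.227], 385)]
side pot [(0.94, [271, 296, 23, 36], [0.4, 0.302], 646), (0.44, [230, 212, 90, 59], [0.655, 0.019], 3339)]
side rack []
```

Run:
```python
from h import *
D=pickle.load(open('d.pkl','rb'));S,W=cam('scene'),cam('side')
g=lambda n,t,i=0:(cam(n),D[n,t][i]['mask'])
def yaw(p,q): d=(onplane(S,[q],.01)-onplane(S,[p],.01))[0];return np.arctan2(d[1],d[0])
J={'scraper_a':([g('scene','scraper_a',1),g('side','scraper_a',0)],yaw((165,285),(201,291))),
'scraper_b':([g('scene','scraper_a',0),g('side','scraper_a',1)],yaw((318,159),(284,158))),
'paddle_a':([g('scene','paddle_a',1),g('side','paddle_a',0)],yaw((265,184),(300,187))),
'paddle_b':([g('scene','paddle_a',0),g('side','paddle_a',1)],yaw((230,253),(190,248))),
'bottle':([g('scene','bottle'),g('side','bottle')],yaw((232,203),(276,230))),
'blue_tray':([g('scene','blue_tray',1),g('side','blue_tray')],yaw((358,150),(425,170)) ),
'yellow_tray':([g('scene','yellow_tray'),g('side','yellow_tray')],yaw((340,310),(395,258))),
'pad':([g('scene','pad')],0),'mould':([g('scene','mould'),g('side','mould')],0),'pot':([g('scene','pot'),g('side','pot')],0)}
out={}
for t,(v,y) in J.items():
    c=v[0][0];ys,xs=np.nonzero(v[0][1]);p=onplane(c,[(xs.mean(),ys.mean())],.02)[0]
    best=None
    for dy in ((0,) if t not in('blue_tray','yellow_tray','mould') else (0,.4,.8,1.2,1.57,2,2.4)):
        f=fit(M[t],v,[p[0],p[1],y+dy,.005],z=.005 if t=='pad' else 0. if t in('blue_tray','yellow_tray') else None)
        if best is None or f[4]<best[4]: best=f
    out[t]=best;print(t,best, 'r',np.hypot(*best[:2]))
for i,nm in((0,'neighbour_a'),(1,'neighbour_b')):
    f=fit(M['neighbour'],[g('scene','neighbour_a',i),g('side','neighbour_a',i)],[.57,-.36,0] if i==0 else [.63,-.18,0],z=.005);out[nm]=f;print(nm,f)
pickle.dump(out,open('fit.pkl','wb'))
im={n:grab_frame(n) for n in('scene','side')}
big=[]
for n in im:
    v=cv2.resize(im[n],None,fx=2,fy=2)
    for t,f in out.items():
        m=render(cam(n),M[t if t in M else 'neighbour'],f).astype(np.uint8)
        cs,_=cv2.findContours(m,0,2);cv2.drawContours(v,cs,-1,(255,0,255),1)
    big.append(v)
cv2.imwrite('pics/ov1.png',big[0][150:750,200:1000]);cv2.imwrite('pics/ov2.png',big[1][200:700,200:760])
```

```text
scraper_a [ 0.4525 -0.2332  0.5925 -0.0016  0.1789] r 0.5090704940353007
scraper_b [ 0.4317  0.2035 -2.4974 -0.0004  0.1436] r 0.47728066220778814
paddle_a [0.4514 0.1056 0.659  0.0013 0.1051] r 0.4635562408430985
paddle_b [ 0.445  -0.1279 -2.5775  0.001   0.1635] r 0.46302645509248935
bottle [ 0.4556 -0.0071  0.0786 -0.0008  0.0936] r 0.4556399200641658
blue_tray [0.557  0.3948 3.1831 0.     0.0253] r 0.6826992739679535
yellow_tray [0.6496 0.0327 3.0714 0.     0.0376] r 0.6503776050310558
pad [ 0.6028 -0.2697  0.3251  0.005   0.0547] r 0.6603959528853723
mould [ 0.5629 -0.1232  1.8036 -0.0009  0.1753] r 0.5762036315391406
pot [ 0.3907  0.3214  0.1993 -0.0018  0.0499] r 0.5059208972880236
neighbour_a [ 0.5753 -0.3632  0.1935  0.005   0.0794]
neighbour_b [ 0.634  -0.1732 -0.1479  0.005   0.1062]
```

View pics/ov1.png

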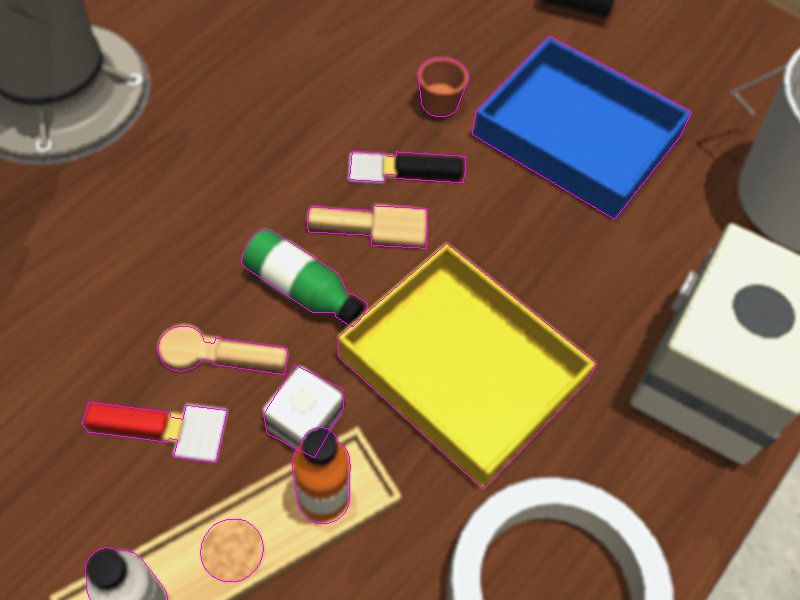

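The overlay outlines sit on every object to within a pixel or two, so the fits are good enough to start. First I'll write a leg-planning helper.

```bash
cat >> h.py <<'E'
def down(psi,tilt=0.): # tool z down, tool x at yaw psi; tilt about tool y
    return R.from_euler('z',psi)*R.from_euler('x',np.pi)*R.from_euler('y',tilt)
def grasp_tcp(p,Rt): return np.array(p)+Rt.apply([0,0,r.grip_depth])
def legs(wps,start=None):
    """wps: (pos,Rot). per leg: turn (units of 6deg, tool axes), then shift in the turned tool axes (m)"""
    if start is None:
        o=telemetry.get_obs();start=(o['tcp_pos'],R.from_rotvec(o['orientation']));print('t',o['clock'],'tcp',o['tcp_pos'],'grip',round(o['grip_width'],4),'f',o['contact_force'])
    p,Rt=start
    for q,Rq in wps:
        tv=np.degrees((Rt.inv()*Rq).as_rotvec())/6;s=Rq.inv().apply(np.array(q)-p)
        print('turn',tv.round(2),'shift',s.round(4),'rows@.035',round(np.linalg.norm(s)/.035,1));p,Rt=np.array(q),Rq
def at(f,along,z): return np.array([f[0]+along*np.cos(f[2]),f[1]+along*np.sin(f[2]),z])
F=pickle.load(open('fit.pkl','rb'))
E
python3 - <<'E'
from h import *
f=F['scraper_a'];Q=down(f[2])
legs([(at(f,-.015,.10),Q),(at(f,-.015,.004),Q)])
E
```

```text
t 1.3 tcp [ 0.1551 -0.657   0.2313] grip 0.0854 f [ 0.4649 -0.2767 -0.4156]
turn [ 0.   -0.   -3.44] shift [ 0.4683 -0.1854  0.1313] rows@.035 14.9
turn [0. 0. 0.] shift [ 0.    -0.     0.096] rows@.035 2.7
```

Request:
apply_moves:
  moves:
    - [0,0,-0.86,0,0,0.02,0.18]
    - [0,0,-0.86,0,0,0.02,0.18]
    - [0,0,-0.86,0,0,0.02,0.18]
    - [0,0,-0.86,0,0,0.02,0.18]
    - [0,0,0,0.0335,-0.0132,0.004,0.18]
    - [0,0,0,0.0335,-0.0132,0.004,0.18]
    - [0,0,0,0.0335,-0.0132,0.004,0.18]
    - [0,0,0,0.0335,-0.0132,0.004,0.18]
  grip_force: 60

```text
clock: 1.97
tcp_pos: [0.2374, -0.5371, 0.135]
orientation: [-3.005, -0.915, -0.0]
contact_force: [0.3, -0.0, 0.6]
grip_width: 0.0504
gripper_force: 0.0
```

Request:
apply_moves:
  moves:
    - [0,0,0,0.0335,-0.0132,0.004,0.18]
    - [0,0,0,0.0335,-0.0132,0.004,0.18]
    - [0,0,0,0.0335,-0.0132,0.004,0.18]
    - [0,0,0,0.0335,-0.0132,0.004,0.18]
    - [0,0,0,0.0335,-0.0132,0.004,0.18]
    - [0,0,0,0.0335,-0.0132,0.004,0.18]
    - [0,0,0,0.0335,-0.0132,0.003,0.18]
    - [0,0,0,0.0335,-0.0132,0.003,0.18]

```text
clock: 2.63
tcp_pos: [0.4012, -0.2999, 0.1054]
orientation: [3.005, 0.916, 0.001]
contact_force: [0.8, 0.0, -1.1]
grip_width: 0.0507
gripper_force: 0.0
```

Run:
```python
from h import *
f=F['scraper_a'];Q=down(f[2])
legs([(at(f,-.015,.10),Q),(at(f,-.015,.004),Q)])
```

```text
t 2.6333 tcp [ 0.4012 -0.2999  0.1054] grip 0.0507 f [ 0.7622  0.0018 -1.0526]
turn [ 0.01 -0.   -0.01] shift [ 0.0648 -0.0266  0.0054] rows@.035 2.0
turn [0. 0. 0.] shift [ 0.    -0.     0.096] rows@.035 2.7
```

Request:
apply_moves:
  moves:
    - [0,0,0,0.0325,-0.0133,0.003,0.18]
    - [0,0,0,0.0325,-0.0133,0.002,0.18]
    - [0,0,0,0,0,0.03,0.18]
    - [0,0,0,0,0,0.03,0.18]
    - [0,0,0,0,0,0.02,0.18]
    - [0,0,0,0,0,0.012,0.18]
    - [0,0,0,0,0,0.004,0.18]
    - [0,0,0,0,0,0,0.18]

```text
clock: 3.3
tcp_pos: [0.4389, -0.2426, 0.0036]
orientation: [-3.004, -0.916, 0.002]
contact_force: [-1.3, 0.4, 1.0]
grip_width: 0.0504
gripper_force: 0.0
```

Request:
apply_moves:
  moves:
    - [0,0,0,0,0,0,-1]
    - [0,0,0,0,0,0,-1]
    - [0,0,0,0,0,0,-1]
    - [0,0,0,0,0,0,-1]
    - [0,0,0,0,0,0,-1]
    - [0,0,0,0,0,-0.02,-1]
    - [0,0,0,0,0,-0.03,-1]
    - [0,0,0,0,0,-0.03,-1]

```text
clock: 3.97
tcp_pos: [0.4386, -0.2426, 0.0852]
orientation: [-3.004, -0.916, 0.002]
contact_force: [0.3, -0.2, -0.6]
grip_width: 0.0229
gripper_force: 59.1
```

Run:
```python
from h import *
b=F['blue_tray'];psi=b[2]-np.pi;Q=down(psi)
u=np.array([np.cos(psi),np.sin(psi)]);v=np.array([-u[1],u[0]])
for off in(-.04,):
    g=b[:2]-.015*u+off*v
    legs([(np.r_[g,.12],Q),(np.r_[g,.012],Q)])
cv2.imwrite('pics/g1.png',grab_frame('wrist'))
```

```text
t 3.9667 tcp [ 0.4386 -0.2426  0.0852] grip 0.0229 f [ 0.3343 -0.2081 -0.6428]
turn [-0.01  0.01  5.26] shift [ 0.1297 -0.5919 -0.0348] rows@.035 17.3
turn [0. 0. 0.] shift [-0.    -0.     0.108] rows@.035 3.1
```

View pics/g1.png

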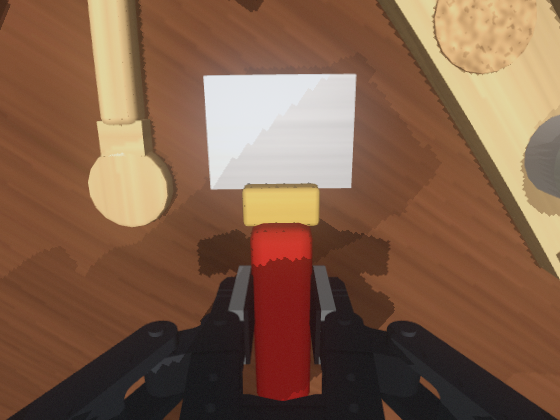

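Request:
apply_moves:
  moves:
    - [0,0,0.88,0,0,-0.02,-1]
    - [0,0,0.88,0,0,-0.02,-1]
    - [0,0,0.88,0,0,-0.01,-1]
    - [0,0,0.88,0,0,0,-1]
    - [0,0,0.87,0,0,0,-1]
    - [0,0,0.87,0,0,0,-1]
    - [0,0,0,0.0076,-0.0348,0,-1]
    - [0,0,0,0.0076,-0.0348,0,-1]

```text
clock: 4.68
tcp_pos: [0.4515, -0.1739, 0.1348]
orientation: [3.14, 0.056, 0.002]
contact_force: [0.8, -0.0, -1.1]
grip_width: 0.0224
gripper_force: 59.1
```

Request:
apply_moves:
  moves:
    - [0,0,0,0.0076,-0.0348,0,-1]
    - [0,0,0,0.0076,-0.0348,0,-1]
    - [0,0,0,0.0076,-0.0348,0,-1]
    - [0,0,0,0.0076,-0.0348,0,-1]
    - [0,0,0,0.0076,-0.0348,0,-1]
    - [0,0,0,0.0076,-0.0348,0,-1]
    - [0,0,0,0.0076,-0.0348,0,-1]
    - [0,0,0,0.0076,-0.0348,0,-1]

```text
clock: 5.35
tcp_pos: [0.5011, 0.1096, 0.1348]
orientation: [-3.141, -0.064, -0.002]
contact_force: [0.5, 0.1, 0.2]
grip_width: 0.0224
gripper_force: 59.1
```

Request:
apply_moves:
  moves:
    - [0,0,0,0.0076,-0.0348,0,-1]
    - [0,0,0,0.0076,-0.0348,0,-1]
    - [0,0,0,0.0076,-0.0348,0,-1]
    - [0,0,0,0.0076,-0.0348,0,-1]
    - [0,0,0,0.0076,-0.0348,0,-1]
    - [0,0,0,0.0076,-0.0348,0,-1]
    - [0,0,0,0.0076,-0.0348,0,-1]
    - [0,0,0,0,0,0,-1]

```text
clock: 6.02
tcp_pos: [0.5427, 0.3631, 0.1351]
orientation: [-3.133, -0.077, -0.002]
contact_force: [-0.4, 1.1, -0.9]
grip_width: 0.0226
gripper_force: 59.2
```

Run:
```python
from h import *
b=F['blue_tray'];psi=b[2]-np.pi;Q=down(psi)
u=np.array([np.cos(psi),np.sin(psi)]);v=np.array([-u[1],u[0]])
g=b[:2]-.015*u-.04*v
legs([(np.r_[g,.010],Q)])
f=F['scraper_b'];Q2=down(f[2]+np.pi)
print('next');legs([(at(f,-.02,.11),Q2),(at(f,-.02,.004),Q2)],(np.r_[g,.11],Q))
```

```text
t 6.0167 tcp [0.5427 0.3631 0.1351] grip 0.0226 f [-0.3918  1.0508 -0.8728]
turn [-0.07 -0.01  0.07] shift [0.0006 0.009  0.1251] rows@.035 3.6
next
turn [-0.    0.   -5.76] shift [-0.16    0.0532  0.    ] rows@.035 4.8
turn [0. 0. 0.] shift [ 0.    -0.     0.106] rows@.035 3.0
```

Request:
apply_moves:
  moves:
    - [0,0,0.07,0,0.009,0.03,-1]
    - [0,0,0,0,0,0.035,-1]
    - [0,0,0,0,0,0.03,-1]
    - [0,0,0,0,0,0.018,-1]
    - [0,0,0,0,0,0.009,-1]
    - [0,0,0,0,0,0.003,-1]
    - [0,0,0,0,0,0,-1]
    - [0,0,0,0,0,0,-1]

```text
clock: 6.68
tcp_pos: [0.5451, 0.3448, 0.0105]
orientation: [-3.14, -0.053, -0.002]
contact_force: [0.3, 0.5, -0.7]
grip_width: 0.0227
gripper_force: 60.2
```

Request:
apply_moves:
  moves:
    - [0,0,0,0,0,0,-0.1]
    - [0,0,0,0,0,0,-0.1]
    - [0,0,0,0,0,0,-0.1]
    - [0,0,0,0,0,0,-0.1]
    - [0,0,0,0,0,-0.02,-0.1]
    - [0,0,0,0,0,-0.03,-0.1]
    - [0,0,0,0,0,-0.03,0.18]
    - [0,0,0,0,0,-0.03,0.18]

```text
clock: 7.35
tcp_pos: [0.5445, 0.344, 0.1206]
orientation: [3.14, 0.053, -0.0]
contact_force: [0.7, -0.8, 0.7]
grip_width: 0.0502
gripper_force: 0.0
```

Run:
```python
from h import *
f=F['scraper_b'];Q2=down(f[2]+np.pi)
legs([(at(f,-.02,.11),Q2),(at(f,-.02,.004),Q2)])
```

```text
t 7.35 tcp [0.5445 0.344  0.1206] grip 0.0502 f [ 0.7272 -0.7928  0.6815]
turn [ 0.01  0.01 -5.83] shift [-0.1545  0.0446  0.0106] rows@.035 4.6
turn [0. 0. 0.] shift [ 0.    -0.     0.106] rows@.035 3.0
```

Run:
```python
from h import *
o=telemetry.get_obs();c=cam('wrist',o);im=grab_frame('wrist')
L=silhouettes('scraper_a','wrist')
m=L[0]['mask'];print([(d['p'],d['extent']) for d in L])
im[cv2.morphologyEx(m.astype(np.uint8),cv2.MORPH_GRADIENT,np.ones((3,3)))>0]=(255,0,255)
b=F['blue_tray'];Rz=R.from_euler('z',b[2])
for z in(.005,.045):
    P=Rz.apply([[x*.1,y*.08,0] for x,y in((1,1),(1,-1),(-1,-1),(-1,1))])+[b[0],b[1],z]
    cv2.polylines(im,[np.clip(proj(c,P),-3000,3000).astype(np.int32)],True,(0,255,255),1)
cv2.imwrite('pics/t1.png',im)
```

```text
[(0.88, [282.1, 183.2, 85.5, 201.1]), (0.76, [431.6, 335.9, 80.1, 119.2])]
```

View pics/t1.png

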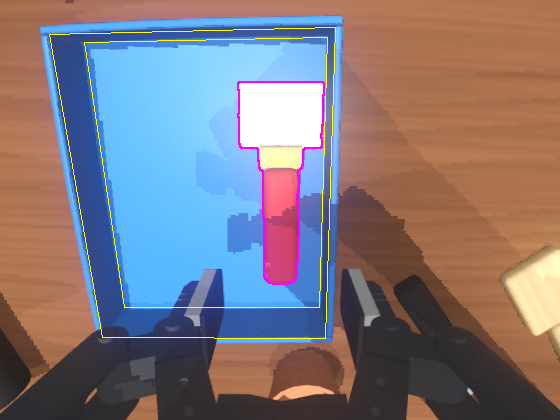

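The red scraper lies flat in the blue tray, its blade at (282,115) just inside the wall. Next is scraper_b.

Request:
apply_moves:
  moves:
    - [0,0,-0.97,0,0,0,0.18]
    - [0,0,-0.97,0,0,0,0.18]
    - [0,0,-0.97,0,0,0,0.18]
    - [0,0,-0.97,0,0,0,0.18]
    - [0,0,-0.97,0,0,0,0.18]
    - [0,0,-0.98,0,0,0,0.18]
    - [0,0,0,-0.031,0.009,0.002,0.18]
    - [0,0,0,-0.031,0.009,0.002,0.18]

```text
clock: 8.12
tcp_pos: [0.5056, 0.2932, 0.1149]
orientation: [-2.978, -0.996, -0.001]
contact_force: [-0.3, 0.0, -0.2]
grip_width: 0.0502
gripper_force: 0.0
```

Request:
apply_moves:
  moves:
    - [0,0,0,-0.031,0.009,0.002,0.18]
    - [0,0,0,-0.031,0.009,0.002,0.18]
    - [0,0,0,-0.031,0.009,0.002,0.18]
    - [0,0,0,0,0,0.03,0.18]
    - [0,0,0,0,0,0.03,0.18]
    - [0,0,0,0,0,0,0.18]
    - [0,0,0,0,0,0,0.18]
    - [0,0,0,0,0,0,0.18]

```text
clock: 8.78
tcp_pos: [0.4482, 0.2161, 0.0502]
orientation: [-2.98, -0.995, -0.001]
contact_force: [0.5, 1.4, -0.3]
grip_width: 0.0502
gripper_force: 0.0
```

Run:
```python
from h import *
f=F['scraper_b'];Q2=down(f[2]+np.pi)
legs([(at(f,-.02,.004),Q2)])
b=F['blue_tray'];psi=b[2]-np.pi;Q=down(psi)
u=np.array([np.cos(psi),np.sin(psi)]);v=np.array([-u[1],u[0]])
g=b[:2]+.02*u+.04*v  # head points -x in tray, grasp at -.02 -> +.02
legs([(np.r_[g,.124],Q),(np.r_[g,.01],Q)],(at(f,-.02,.124),Q2))
```

```text
t 8.7833 tcp [0.4482 0.2161 0.0502] grip 0.0502 f [ 0.5359  1.3825 -0.2709]
turn [ 0.   -0.01  0.  ] shift [-0.0007  0.0001  0.0462] rows@.035 1.3
turn [ 0.   -0.    5.76] shift [ 0.1366 -0.2145 -0.    ] rows@.035 7.3
turn [0. 0. 0.] shift [-0.    -0.     0.114] rows@.035 3.3
```

Request:
apply_moves:
  moves:
    - [0,0,0,0,0,0.025,0.18]
    - [0,0,0,0,0,0.015,0.18]
    - [0,0,0,0,0,0.006,0.18]
    - [0,0,0,0,0,0,0.18]
    - [0,0,0,0,0,0,-1]
    - [0,0,0,0,0,0,-1]
    - [0,0,0,0,0,0,-1]
    - [0,0,0,0,0,0,-1]

```text
clock: 9.45
tcp_pos: [0.4486, 0.2161, 0.0048]
orientation: [-2.98, -0.995, -0.004]
contact_force: [-1.0, -0.6, 4.9]
grip_width: 0.0227
gripper_force: 59.1
```

Request:
apply_moves:
  moves:
    - [0,0,0,0,0,0,-1]
    - [0,0,0,0,0,-0.03,-1]
    - [0,0,0,0,0,-0.03,-1]
    - [0,0,0.96,0,0,-0.03,-1]
    - [0,0,0.96,0,0,-0.03,-1]
    - [0,0,0.96,0,0,0,-1]
    - [0,0,0.96,0,0,0,-1]
    - [0,0,0.96,0,0,0,-1]

```text
clock: 10.12
tcp_pos: [0.4481, 0.2157, 0.125]
orientation: [-3.133, -0.214, -0.004]
contact_force: [0.6, -0.1, -1.4]
grip_width: 0.0227
gripper_force: 59.2
```

Request:
apply_moves:
  moves:
    - [0,0,0.96,0,0,0,-1]
    - [0,0,0,0.02,-0.0306,0,-1]
    - [0,0,0,0.02,-0.0306,0,-1]
    - [0,0,0,0.02,-0.0306,0,-1]
    - [0,0,0,0.02,-0.0306,0,-1]
    - [0,0,0,0.02,-0.0306,0,-1]
    - [0,0,0,0.02,-0.0306,0,-1]
    - [0,0,0,0.0166,-0.0309,0,-1]

```text
clock: 10.78
tcp_pos: [0.5766, 0.4366, 0.1242]
orientation: [-3.141, -0.063, -0.002]
contact_force: [-0.2, -0.2, -0.5]
grip_width: 0.0227
gripper_force: 59.1
```

Request:
apply_moves:
  moves:
    - [0,0,0,0,0,0.03,-1]
    - [0,0,0,0,0,0.03,-1]
    - [0,0,0,0,0,0,-1]
    - [0,0,0,0,0,0,-1]
    - [0,0,0,0,0,0,-1]
    - [0,0,0,0,0,0,-1]
    - [0,0,0,0,0,0,-1]
    - [0,0,0,0,0,0,-1]

```text
clock: 11.45
tcp_pos: [0.576, 0.4358, 0.0652]
orientation: [-3.139, -0.064, -0.003]
contact_force: [-0.6, -0.0, -1.0]
grip_width: 0.0228
gripper_force: 59.1
```

Run:
```python
from h import *
b=F['blue_tray'];psi=b[2]-np.pi;Q=down(psi)
u=np.array([np.cos(psi),np.sin(psi)]);v=np.array([-u[1],u[0]])
g=b[:2]+.02*u+.04*v
legs([(np.r_[g,.01],Q)])
f=F['paddle_a'];Q2=down(f[2])
legs([(at(f,-.02,.12),Q2),(at(f,-.02,.004),Q2)],(np.r_[g,.12],Q))
```

```text
t 11.45 tcp [0.576  0.4358 0.0652] grip 0.0228 f [-0.5553 -0.0489 -0.998 ]
turn [-0.01 -0.02 -0.01] shift [-0.0007  0.0002  0.0552] rows@.035 1.6
turn [ 0.   0.  -5.9] shift [-0.32    0.1849  0.    ] rows@.035 10.6
turn [0. 0. 0.] shift [ 0.    -0.     0.116] rows@.035 3.3
```

Request:
apply_moves:
  moves:
    - [0,0,0,0,0,0.03,-1]
    - [0,0,0,0,0,0.015,-1]
    - [0,0,0,0,0,0.007,-1]
    - [0,0,0,0,0,0.003,-1]
    - [0,0,0,0,0,0,-1]
    - [0,0,0,0,0,0,-0.1]
    - [0,0,0,0,0,0,-0.1]
    - [0,0,0,0,0,0,-0.1]

```text
clock: 12.12
tcp_pos: [0.5754, 0.4355, 0.0085]
orientation: [-3.141, -0.065, -0.0]
contact_force: [0.1, -0.2, 0.0]
grip_width: 0.0383
gripper_force: 0.0
```

Request:
apply_moves:
  moves:
    - [0,0,0,0,0,0,-0.1]
    - [0,0,0,0,0,-0.025,-0.1]
    - [0,0,0,0,0,-0.03,-0.1]
    - [0,0,0,0,0,-0.03,-0.1]
    - [0,0,-0.98,0,0,-0.025,0.18]
    - [0,0,-0.98,0,0,0,0.18]
    - [0,0,-0.98,0,0,0,0.18]
    - [0,0,-0.98,0,0,0,0.18]

```text
clock: 12.78
tcp_pos: [0.5756, 0.4356, 0.1191]
orientation: [-3.06, -0.711, -0.002]
contact_force: [-0.3, 0.6, -0.6]
grip_width: 0.0505
gripper_force: 0.0
```

Request:
apply_moves:
  moves:
    - [0,0,-0.98,0,0,0,0.18]
    - [0,0,-1,0,0,0,0.18]
    - [0,0,0,-0.032,0.0185,0,0.18]
    - [0,0,0,-0.032,0.0185,0,0.18]
    - [0,0,0,-0.032,0.0185,0,0.18]
    - [0,0,0,-0.032,0.0185,0,0.18]
    - [0,0,0,-0.032,0.0185,0,0.18]
    - [0,0,0,-0.032,0.0185,0,0.18]

```text
clock: 13.45
tcp_pos: [0.4906, 0.2285, 0.1182]
orientation: [2.973, 1.016, 0.0]
contact_force: [1.3, -0.0, 0.4]
grip_width: 0.0504
gripper_force: 0.0
```

Request:
apply_moves:
  moves:
    - [0,0,0,-0.032,0.0185,0,0.18]
    - [0,0,0,-0.032,0.0185,0,0.18]
    - [0,0,0,-0.032,0.0185,0,0.18]
    - [0,0,0,-0.032,0.0185,0,0.18]
    - [0,0,0,0,0,0.03,0.18]
    - [0,0,0,0,0,0.03,0.18]
    - [0,0,0,0,0,0,0.18]
    - [0,0,0,0,0,0,0.18]

```text
clock: 14.12
tcp_pos: [0.4346, 0.0932, 0.0578]
orientation: [-2.972, -1.017, 0.005]
contact_force: [0.5, 0.0, -0.3]
grip_width: 0.0507
gripper_force: 0.0
```

Run:
```python
from h import *
f=F['paddle_a'];Q2=down(f[2])
legs([(at(f,-.02,.004),Q2)])
b=F['yellow_tray'];psi=b[2]-np.pi;Q=down(psi)
u=np.array([np.cos(psi),np.sin(psi)]);v=np.array([-u[1],u[0]])
g=b[:2]-.02*u+.04*v
legs([(np.r_[g,.124],Q),(np.r_[g,.01],Q)],(at(f,-.02,.124),Q2))
# check paddle_a undisturbed + scrapers in tray
V=[]
for n in('scene','side'):
    im=grab_frame(n);L=silhouettes('scraper_a',n);c=cam(n)
    print(n,[(round(d['p'],2),onplane(c,[d['extent'][:2]],.015)[0][:2].round(3)) for d in L])
```

```text
t 14.1167 tcp [0.4346 0.0932 0.0578] grip 0.0507 f [ 0.5161  0.0484 -0.3157]
turn [-0.01  0.03  0.  ] shift [0.0009 0.0004 0.0538] rows@.035 1.5
turn [-0.   -0.    6.96] shift [0.1977 0.0055 0.    ] rows@.035 5.7
turn [0. 0. 0.] shift [ 0.    -0.     0.114] rows@.035 3.3
scene [(0.98, array([0.552, 0.432]))]
side [(0.64, array([0.561, 0.344])), (0.55, array([0.544, 0.437]))]
```

Request:
apply_moves:
  moves:
    - [0,0,0,0,0,0.03,0.18]
    - [0,0,0,0,0,0.017,0.18]
    - [0,0,0,0,0,0.006,0.18]
    - [0,0,0,0,0,0,0.18]
    - [0,0,0,0,0,0,-1]
    - [0,0,0,0,0,0,-1]
    - [0,0,0,0,0,0,-1]
    - [0,0,0,0,0,0,-1]

```text
clock: 14.98
tcp_pos: [0.4365, 0.0935, 0.0065]
orientation: [2.972, 1.016, 0.004]
contact_force: [-1.2, -0.2, 7.0]
grip_width: 0.0203
gripper_force: 61.3
```

Request:
apply_moves:
  moves:
    - [0,0,0,0,0,0,-1]
    - [0,0,0,0,0,-0.03,-1]
    - [0,0,0,0,0,-0.03,-1]
    - [0,0,0.99,0,0,-0.03,-1]
    - [0,0,0.99,0,0,-0.03,-1]
    - [0,0,0.99,0,0,0,-1]
    - [0,0,1,0,0,0,-1]
    - [0,0,1,0,0,0,-1]

```text
clock: 15.65
tcp_pos: [0.4359, 0.0931, 0.1266]
orientation: [-3.135, -0.209, -0.004]
contact_force: [-0.3, 0.2, -1.3]
grip_width: 0.0205
gripper_force: 60.5
```

Request:
apply_moves:
  moves:
    - [0,0,0.99,0,0,0,-1]
    - [0,0,1,0,0,0,-1]
    - [0,0,0,0.033,0.001,0,-1]
    - [0,0,0,0.033,0.001,0,-1]
    - [0,0,0,0.033,0.001,0,-1]
    - [0,0,0,0.033,0.001,0,-1]
    - [0,0,0,0.033,0.001,0,-1]
    - [0,0,0,0.033,0.001,0,-1]

```text
clock: 16.32
tcp_pos: [0.6339, 0.073, 0.1258]
orientation: [-3.14, 0.11, -0.0]
contact_force: [0.4, 1.3, -1.7]
grip_width: 0.0204
gripper_force: 60.4
```

Request:
apply_moves:
  moves:
    - [0,0,0,0,0,0.03,-1]
    - [0,0,0,0,0,0.03,-1]
    - [0,0,0,0,0,0,-1]
    - [0,0,0,0,0,0,-1]
    - [0,0,0,0,0,0,-1]
    - [0,0,0,0,0,0,-1]
    - [0,0,0,0,0,0,-1]
    - [0,0,0,0,0,0,-1]

```text
clock: 16.98
tcp_pos: [0.6334, 0.0736, 0.067]
orientation: [-3.139, 0.11, -0.004]
contact_force: [0.4, -0.3, -1.4]
grip_width: 0.0202
gripper_force: 60.4
```

Run:
```python
from h import *
b=F['yellow_tray'];psi=b[2]-np.pi;Q=down(psi)
u=np.array([np.cos(psi),np.sin(psi)]);v=np.array([-u[1],u[0]])
g=b[:2]-.02*u+.04*v
legs([(np.r_[g,.01],Q)])
f=F['paddle_b'];Q2=down(f[2]+np.pi)
legs([(at(f,-.02,.12),Q2),(at(f,-.02,.004),Q2)],(np.r_[g,.12],Q))
```

```text
t 16.9833 tcp [0.6334 0.0736 0.067 ] grip 0.0202 f [ 0.3794 -0.255  -1.4216]
turn [-0.01 -0.02  0.  ] shift [-0.001  -0.0003  0.057 ] rows@.035 1.6
turn [ 0.    0.   -6.06] shift [-0.2464  0.0705  0.    ] rows@.035 7.3
turn [0. 0. 0.] shift [ 0.    -0.     0.116] rows@.035 3.3
```

Request:
apply_moves:
  moves:
    - [0,0,0,0,0,0.03,-1]
    - [0,0,0,0,0,0.016,-1]
    - [0,0,0,0,0,0.007,-1]
    - [0,0,0,0,0,0.003,-1]
    - [0,0,0,0,0,0,-1]
    - [0,0,0,0,0,0,-0.1]
    - [0,0,0,0,0,0,-0.1]
    - [0,0,0,0,0,0,-0.1]

```text
clock: 17.65
tcp_pos: [0.6335, 0.0736, 0.0101]
orientation: [-3.139, 0.11, -0.003]
contact_force: [0.9, 0.1, -0.6]
grip_width: 0.0385
gripper_force: 0.0
```

Request:
apply_moves:
  moves:
    - [0,0,0,0,0,0,-0.1]
    - [0,0,0,0,0,-0.025,-0.1]
    - [0,0,0,0,0,-0.03,-0.1]
    - [0,0,0,0,0,-0.03,-0.1]
    - [0,0,-1,0,0,-0.025,0.18]
    - [0,0,-1,0,0,0,0.18]
    - [0,0,-1,0,0,0,0.18]
    - [0,0,-1,0,0,0,0.18]

```text
clock: 18.32
tcp_pos: [0.6331, 0.0734, 0.1202]
orientation: [3.092, 0.553, 0.003]
contact_force: [0.0, 0.3, -0.3]
grip_width: 0.05
gripper_force: 0.0
```

Request:
apply_moves:
  moves:
    - [0,0,-1,0,0,0,0.18]
    - [0,0,-1,0,0,0,0.18]
    - [0,0,0,-0.0308,0.0088,0,0.18]
    - [0,0,0,-0.0308,0.0088,0,0.18]
    - [0,0,0,-0.0308,0.0088,0,0.18]
    - [0,0,0,-0.0308,0.0088,0,0.18]
    - [0,0,0,-0.0308,0.0088,0,0.18]
    - [0,0,0,-0.0308,0.0088,0,0.18]

```text
clock: 18.98
tcp_pos: [0.5029, -0.0704, 0.1194]
orientation: [3.02, 0.866, 0.001]
contact_force: [0.6, -0.6, 0.2]
grip_width: 0.0505
gripper_force: 0.0
```

Request:
apply_moves:
  moves:
    - [0,0,0,-0.0308,0.0088,0,0.18]
    - [0,0,0,-0.0308,0.0088,0,0.18]
    - [0,0,0,0,0,0.03,0.18]
    - [0,0,0,0,0,0.03,0.18]
    - [0,0,0,0,0,0,0.18]
    - [0,0,0,0,0,0,0.18]
    - [0,0,0,0,0,0,0.18]
    - [0,0,0,0,0,0,0.18]

```text
clock: 19.65
tcp_pos: [0.4625, -0.1165, 0.0608]
orientation: [3.019, 0.867, 0.004]
contact_force: [-1.3, -1.2, -0.3]
grip_width: 0.0504
gripper_force: 0.0
```

Run:
```python
from h import *
f=F['paddle_b'];Q2=down(f[2]+np.pi)
legs([(at(f,-.02,.004),Q2)])
b=F['yellow_tray'];psi=b[2]-np.pi;Q=down(psi)
u=np.array([np.cos(psi),np.sin(psi)]);v=np.array([-u[1],u[0]])
g=b[:2]+.02*u-.04*v
legs([(np.r_[g,.124],Q),(np.r_[g,.01],Q)],(at(f,-.02,.124),Q2))
```

```text
t 19.65 tcp [ 0.4625 -0.1165  0.0608] grip 0.0504 f [-1.3408 -1.1747 -0.2652]
turn [ 0.02 -0.02 -0.05] shift [-0.0009  0.0003  0.0568] rows@.035 1.6
turn [-0.   -0.    6.06] shift [ 0.1967 -0.1228 -0.    ] rows@.035 6.6
turn [0. 0. 0.] shift [ 0.    -0.     0.114] rows@.035 3.3
```

Request:
apply_moves:
  moves:
    - [0,0,0,0,0,0.03,0.18]
    - [0,0,0,0,0,0.019,0.18]
    - [0,0,0,0,0,0.007,0.18]
    - [0,0,0,0,0,0,0.18]
    - [0,0,0,0,0,0,-1]
    - [0,0,0,0,0,0,-1]
    - [0,0,0,0,0,0,-1]
    - [0,0,0,0,0,0,-1]

```text
clock: 20.32
tcp_pos: [0.4622, -0.117, 0.0048]
orientation: [3.019, 0.865, 0.004]
contact_force: [-1.1, 0.6, 5.3]
grip_width: 0.0205
gripper_force: 59.0
```

Request:
apply_moves:
  moves:
    - [0,0,0,0,0,0,-1]
    - [0,0,0,0,0,-0.03,-1]
    - [0,0,0,0,0,-0.03,-1]
    - [0,0,1,0,0,-0.03,-1]
    - [0,0,1,0,0,-0.03,-1]
    - [0,0,1,0,0,0,-1]
    - [0,0,1,0,0,0,-1]
    - [0,0,1,0,0,0,-1]

```text
clock: 20.98
tcp_pos: [0.4615, -0.1171, 0.125]
orientation: [3.14, 0.046, 0.005]
contact_force: [-0.0, -0.5, -1.8]
grip_width: 0.0201
gripper_force: 59.3
```

Request:
apply_moves:
  moves:
    - [0,0,1,0,0,0,-1]
    - [0,0,0,0.028,-0.0175,0,-1]
    - [0,0,0,0.028,-0.0175,0,-1]
    - [0,0,0,0.028,-0.0175,0,-1]
    - [0,0,0,0.028,-0.0175,0,-1]
    - [0,0,0,0.028,-0.0175,0,-1]
    - [0,0,0,0.028,-0.0175,0,-1]
    - [0,0,0,0.028,-0.0175,0,-1]

```text
clock: 21.65
tcp_pos: [0.6663, -0.0075, 0.1243]
orientation: [-3.139, 0.11, -0.001]
contact_force: [0.6, 0.1, -1.2]
grip_width: 0.0205
gripper_force: 59.3
```

Request:
apply_moves:
  moves:
    - [0,0,0,0,0,0.03,-1]
    - [0,0,0,0,0,0.03,-1]
    - [0,0,0,0,0,0,-1]
    - [0,0,0,0,0,0,-1]
    - [0,0,0,0,0,0,-1]
    - [0,0,0,0,0,0,-1]
    - [0,0,0,0,0,0,-1]
    - [0,0,0,0,0,0,-1]

```text
clock: 22.32
tcp_pos: [0.6659, -0.0085, 0.0651]
orientation: [-3.14, 0.11, -0.004]
contact_force: [-0.2, 0.7, -1.9]
grip_width: 0.02
gripper_force: 59.2
```

Run:
```python
from h import *
b=F['yellow_tray'];psi=b[2]-np.pi;Q=down(psi)
u=np.array([np.cos(psi),np.sin(psi)]);v=np.array([-u[1],u[0]])
g=b[:2]+.02*u-.04*v
legs([(np.r_[g,.011],Q)])
```

```text
t 22.3167 tcp [ 0.6659 -0.0085  0.0651] grip 0.02 f [-0.2192  0.7319 -1.9223]
turn [-0.   -0.02  0.  ] shift [0.0008 0.     0.0541] rows@.035 1.5
```

Request:
apply_moves:
  moves:
    - [0,0,0,0,0,0.03,-1]
    - [0,0,0,0,0,0.015,-1]
    - [0,0,0,0,0,0.007,-1]
    - [0,0,0,0,0,0.002,-1]
    - [0,0,0,0,0,0,-1]
    - [0,0,0,0,0,0,-0.1]
    - [0,0,0,0,0,0,-0.1]
    - [0,0,0,0,0,0,-0.1]

```text
clock: 22.98
tcp_pos: [0.6653, -0.0083, 0.0095]
orientation: [-3.14, 0.11, -0.001]
contact_force: [-0.3, -0.1, -0.2]
grip_width: 0.0385
gripper_force: 0.0
```

Request:
apply_moves:
  moves:
    - [0,0,0,0,0,0,-0.1]
    - [0,0,0,0,0,-0.025,-0.1]
    - [0,0,0,0,0,-0.03,-0.1]
    - [0,0,0,0,0,-0.03,-0.1]
    - [0,0,0,0,0,-0.03,1]
    - [0,0,-1,0,0,-0.03,1]
    - [0,0,-1,0,0,-0.03,1]
    - [0,0,-1,0,0,-0.02,1]

```text
clock: 23.65
tcp_pos: [0.6661, -0.0082, 0.2078]
orientation: [3.117, 0.391, 0.006]
contact_force: [0.4, 0.3, -0.3]
grip_width: 0.084
gripper_force: 0.0
```

Run:
```python
from h import *
V={n:[] for n in('paddle_a','bottle','pad')}
for n in('scene','side'):
    grab_frame(n);c=cam(n)
    for t in('paddle_a','bottle'):
        L=silhouettes(t,n)
        print(n,t,[(round(d['p'],2),onplane(c,[d['extent'][:2]],.015)[0][:2].round(3)) for d in L]); V[t].append((c,L[0]['mask']))
f=F['bottle'];nf=fit(M['bottle'],V['bottle'],list(f[:4]));print(f,nf)
o=telemetry.get_obs();print(o['joints'],o['tcp_pos'],o['clock'])
cv2.imwrite('pics/s2.png',grab_frame('scene')[90:330,200:470])
```

```text
scene paddle_a [(0.98, array([0.663, 0.067])), (0.9, array([ 0.65 , -0.009]))]
scene bottle [(0.72, array([0.449, 0.002]))]
side paddle_a [(0.89, array([ 0.645, -0.01 ])), (0.54, array([0.645, 0.065])), (0.46, array([ 0.596, -0.247])), (0.29, array([0.559, 0.345]))]
side bottle [(0.85, array([ 0.455, -0.015])), (0.19, array([0.56, 0.4 ]))]
[ 0.4556 -0.0071  0.0786 -0.0008  0.0936] [ 0.4568 -0.0077  0.0739 -0.0008  0.0574]
[ 0.1773  0.5128 -0.3661  1.5886  0.2004  1.0797 -1.5686] [ 0.6642 -0.0085  0.2029] 23.95
```

View pics/s2.png

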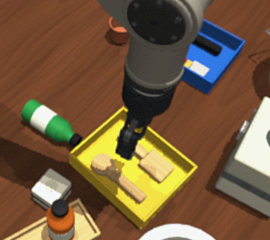

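Both paddles lie in the yellow tray at around (115,172) and (150,165) in the crop, the scrapers are in the blue one, and the bottle hasn't moved. Next I turn the tool half round for the bottle and look at the cork disc with the wrist camera.

Request:
apply_moves:
  moves:
    - [0,0,-1,0,0,0,1]
    - [0,0,-1,0,0,0,1]
    - [0,0,-1,0,0,0,1]
    - [0,0,-1,0,0,0,1]
    - [0,0,-1,0,0,0,1]
    - [0,0,-1,0,0,0,1]
    - [0,0,-1,0,0,0,1]
    - [0,0,-1,0,0,0,1]

```text
clock: 24.67
tcp_pos: [0.6644, -0.0083, 0.2028]
orientation: [-2.688, -1.624, 0.003]
contact_force: [0.8, -0.1, -0.5]
grip_width: 0.0855
gripper_force: 0.0
```

Request:
apply_moves:
  moves:
    - [0,0,-1,0,0,0,1]
    - [0,0,-1,0,0,0,1]
    - [0,0,-1,0,0,0,1]
    - [0,0,-1,0,0,0,1]
    - [0,0,-1,0,0,0,1]
    - [0,0,-1,0,0,0,1]
    - [0,0,-1,0,0,0,1]
    - [0,0,-1,0,0,0,1]

```text
clock: 25.33
tcp_pos: [0.6644, -0.0083, 0.2028]
orientation: [-1.795, -2.576, 0.002]
contact_force: [-1.2, -0.3, -0.0]
grip_width: 0.0856
gripper_force: 0.0
```

Run:
```python
from h import *
Q=down(-.30+np.pi);legs([(np.array([.53,-.25,.2]),Q)])
print(telemetry.get_obs()['joints'])
```

```text
t 25.3333 tcp [ 0.6644 -0.0083  0.2028] grip 0.0856 f [-1.1805 -0.3215 -0.0214]
turn [-0.02 -0.02 -8.76] shift [ 0.057  -0.2706  0.0028] rows@.035 7.9
[ 0.4165  0.5907 -0.7313  1.5702  0.4198  1.1461 -0.0529]
```

Request:
apply_moves:
  moves:
    - [0,0,-0.97,0,0,0,1]
    - [0,0,-0.97,0,0,0,1]
    - [0,0,-0.97,0,0,0,1]
    - [0,0,-0.97,0,0,0,1]
    - [0,0,-0.97,0,0,0,1]
    - [0,0,-0.97,0,0,0,1]
    - [0,0,-0.97,0,0,0,1]
    - [0,0,-0.97,0,0,0,1]

```text
clock: 26.0
tcp_pos: [0.6644, -0.0083, 0.2028]
orientation: [-0.631, -3.075, 0.001]
contact_force: [-0.2, -0.7, -0.4]
grip_width: 0.0853
gripper_force: 0.0
```

Request:
apply_moves:
  moves:
    - [0,0,-0.97,0,0,0,1]
    - [0,0,0,0.0081,-0.038,0,1]
    - [0,0,0,0.0081,-0.038,0,1]
    - [0,0,0,0.0081,-0.038,0,1]
    - [0,0,0,0.0081,-0.038,0,1]
    - [0,0,0,0.0081,-0.038,0,1]
    - [0,0,0,0.0081,-0.038,0,1]
    - [0,0,0,0.0081,-0.038,0,1]

```text
clock: 26.67
tcp_pos: [0.5287, -0.246, 0.2031]
orientation: [-0.482, -3.103, -0.001]
contact_force: [0.4, -0.3, -1.2]
grip_width: 0.0854
gripper_force: 0.0
```

Run:
```python
from h import *
import time
grab_frame('wrist');grab_frame('wrist')
o=telemetry.get_obs();print(o['qvel']);c=cam('wrist',o);im=grab_frame('wrist')
L=silhouettes('pad','wrist');print([(d['p'],d['extent']) for d in L])
for d in L[:2]: print(fit(M['pad'],[(c,d['mask'])],[.603,-.269,0],z=.005))
L2=silhouettes('neighbour_a','wrist');print([(d['p'],d['extent']) for d in L2])
print(o['joints'],o['tcp_pos'],o['clock'])
m=render(c,M['pad'],[.6035,-.269,0,.005],1);im[cv2.morphologyEx(m.astype(np.uint8),cv2.MORPH_GRADIENT,np.ones((3,3)))>0]=(255,0,255)
cv2.imwrite('pics/p1.png',im)
b=F['bottle'];
```

```text
[-0.077   0.0069 -0.0673 -0.0016 -0.0292 -0.0178 -0.0644]
[(0.57, [291.7, 259.6, 60.0, 54.0])]
[ 0.604  -0.2686  0.1221  0.005   0.0302]
[(0.77, [180.3, 305.2, 79.7, 134.0]), (0.6, [422.4, 287.9, 102.2, 106.5])]
[ 1.0539  0.5363 -0.9687  1.7598  0.492   1.1145  1.1743] [ 0.5258 -0.253   0.2019] 26.7667
```

View pics/p1.png

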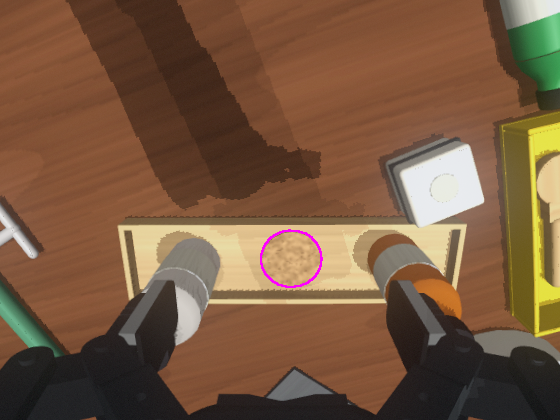

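The cork disc at (291,259) matches the predicted outline, and the refined centre is (0.604, -0.2686). Now the bottle.

```bash
cat >> h.py <<'E'
B=np.array([.4568,-.0077,.0255]);BY=.0745;T0=np.radians(35)
Rg=down(BY+np.pi,T0)
gp=B+.004*np.array([np.cos(BY),np.sin(BY),0])+[0,0,.005]
tg=grasp_tcp(gp,Rg)
E
python3 - <<'E'
from h import *
Q=down(BY+np.pi)
print('tcp grasp',tg)
up=tg+[0,0,.12]
legs([(up,Q),(up,Rg),(tg,Rg)])
E
```

```text
tcp grasp [ 0.4501 -0.0082  0.0152]
t 26.9167 tcp [ 0.5303 -0.2441  0.2036] grip 0.0853 f [-0.1187  0.1529  0.7647]
turn [ 0.01 -0.01 -3.65] shift [0.0624 0.2412 0.0684] rows@.035 7.4
turn [0.   5.83 0.  ] shift [0. 0. 0.] rows@.035 0.0
turn [0. 0. 0.] shift [-0.0688 -0.      0.0983] rows@.035 3.4
```

Request:
apply_moves:
  moves:
    - [0,0,-0.91,0,0,0,1]
    - [0,0,-0.91,0,0,0,1]
    - [0,0,-0.91,0,0,0,1]
    - [0,0,-0.92,0,0,0,1]
    - [0,0,0,0.0078,0.0301,0.005,1]
    - [0,0,0,0.0078,0.0301,0.005,1]
    - [0,0,0,0.0078,0.0301,0.005,1]
    - [0,0,0,0.0078,0.0301,0.005,1]

```text
clock: 27.58
tcp_pos: [0.4902, -0.1233, 0.184]
orientation: [-0.122, 3.139, 0.002]
contact_force: [0.7, 0.6, -0.1]
grip_width: 0.0851
gripper_force: 0.0
```

Request:
apply_moves:
  moves:
    - [0,0,0,0.0078,0.0301,0.01,1]
    - [0,0,0,0.0078,0.0301,0.01,1]
    - [0,0,0,0.0078,0.0301,0.01,1]
    - [0,0,0,0.0078,0.0301,0.01,1]
    - [0,0.8,0,0,0,0,1]
    - [0,0.8,0,0,0,0,1]
    - [0,0.8,0,0,0,0,1]
    - [0,0.8,0,0,0,0,1]

```text
clock: 28.25
tcp_pos: [0.4504, -0.0068, 0.1446]
orientation: [0.111, -2.801, 0.018]
contact_force: [0.1, 0.4, 0.3]
grip_width: 0.0857
gripper_force: 0.0
```

Run:
```python
from h import *
up=tg+[0,0,.12]
legs([(up,Rg),(tg,Rg)]);print(telemetry.get_obs()['joints'])
```

```text
t 28.25 tcp [ 0.4504 -0.0068  0.1446] grip 0.0857 f [0.0605 0.3678 0.3428]
turn [-0.01  2.6   0.04] shift [-0.0051 -0.0014  0.008 ] rows@.035 0.3
turn [0. 0. 0.] shift [-0.0688 -0.      0.0983] rows@.035 3.4
[ 0.6517  0.6384 -1.0349  1.8817  0.4577  1.295   1.06  ]
```

Request:
apply_moves:
  moves:
    - [0,0.87,0,0,0,0,1]
    - [0,0.87,0,0,0,0,1]
    - [0,0.86,0.04,-0.005,-0.001,0.008,1]
    - [0,0,0,-0.014,0,0.02,1]
    - [0,0,0,-0.014,0,0.02,1]
    - [0,0,0,-0.014,0,0.02,1]
    - [0,0,0,0,0,0,1]
    - [0,0,0,0,0,0,1]

```text
clock: 28.92
tcp_pos: [0.4502, -0.0086, 0.0613]
orientation: [0.093, -2.53, 0.031]
contact_force: [-0.6, 0.1, 0.4]
grip_width: 0.0852
gripper_force: 0.0
```

Run:
```python
from h import *
legs([(tg,Rg)]);o=telemetry.get_obs();print(o['joints'])
c=cam('wrist',o);im=grab_frame('wrist');L=silhouettes('bottle','wrist');print([(d['p'],d['extent']) for d in L])
m=render(c,M['bottle'],[B[0],B[1],BY,B[2]-.026],1);im[cv2.morphologyEx(m.astype(np.uint8),cv2.MORPH_GRADIENT,np.ones((3,3)))>0]=(255,0,255)
cv2.imwrite('pics/b1.png',im)
```

```text
t 28.9167 tcp [ 0.4502 -0.0086  0.0613] grip 0.0852 f [-0.5804  0.0762  0.4319]
turn [-0.    0.01 -0.01] shift [-0.0263  0.0004  0.0378] rows@.035 1.3
[ 0.5064  0.8937 -0.8986  1.7481  0.4832  1.4487  1.0318]
[(0.55, [282.7, 280.9, 108.4, 238.1])]
```

View pics/b1.png

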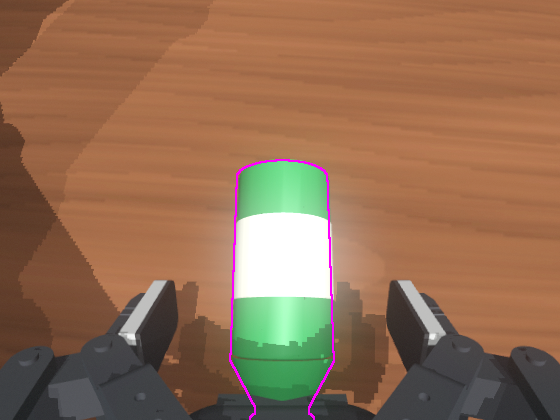

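The bottle lies centred between the fingers and the outline fits exactly, with its base at (283,165). I descend and grip.

Request:
apply_moves:
  moves:
    - [0,0,0,-0.0143,0,0.0206,1]
    - [0,0,0,-0.008,0,0.0115,1]
    - [0,0,0,-0.004,0,0.0057,1]
    - [0,0,0,0,0,0,1]
    - [0,0,0,0,0,0,-1]
    - [0,0,0,0,0,0,-1]
    - [0,0,0,0,0,0,-1]
    - [0,0,0,0,0,0,-1]
  grip_force: 70

```text
clock: 29.68
tcp_pos: [0.452, -0.01, 0.0168]
orientation: [0.089, -2.535, 0.031]
contact_force: [1.0, 0.5, 5.6]
grip_width: 0.05
gripper_force: 72.5
```

Request:
apply_moves:
  moves:
    - [0,0,0,0,0,0,-1]
    - [0,0,0,0,0,0,-1]
    - [0,0,0,0,0,0,-1]
    - [0,0,0,0,0,0,-1]
    - [0,0,0,0,0,0,-1]
    - [0,0,0,0,0,0,-1]
    - [0,0,0,0,0,0,-1]
    - [0,0,0,0,0,0,-1]

```text
clock: 30.35
tcp_pos: [0.452, -0.01, 0.0168]
orientation: [0.089, -2.535, 0.031]
contact_force: [1.7, 0.9, 6.2]
grip_width: 0.0499
gripper_force: 72.5
```

Run:
```python
from h import *
o=telemetry.get_obs();R1=R.from_rotvec(o['orientation']);p1=o['tcp_pos'];print(p1,'want',tg,'rot err',np.degrees((R1.inv()*Rg).as_rotvec()))
pt=R1.inv().apply(B-p1);print('bottle origin in tool',pt);pt[1]=0
Rb=R.from_matrix(np.c_[[0,0,-1],[-np.sin(BY),np.cos(BY),0],[np.cos(BY),np.sin(BY),0]]) # bottle frame
Rtb=R1.inv()*Rb                     # bottle in tool
Rf=R.from_euler('z',-.30-BY)*R.from_euler('y',0)  # world turn
up_b=R.from_matrix(np.c_[[np.cos(-.3),np.sin(-.3),0],[-np.sin(-.3),np.cos(-.3),0],[0,0,1]])
Rfin=up_b*Rtb.inv()
goal=np.array([.604,-.2686,.080])
pf=goal-Rfin.apply(pt)
np.savez('fin.npz',R=Rfin.as_matrix(),pt=pt,pf=pf,Rtb=Rtb.as_matrix())
print('final tcp',pf,'tool z',Rfin.apply([0,0,1]),Rfin.apply([0,1,0]))
hi=pf+[0,0,.10]
lift=p1+[0,0,.15]
Ry=R1*R.from_euler('y',-np.pi/2)
legs([(lift,R1),(lift,Ry),(hi,Rfin),(pf,Rfin)])
```

```text
[ 0.452  -0.01    0.0168] want [ 0.4501 -0.0082  0.0152] rot err [ 0.0247  0.3008 -0.2335]
bottle origin in tool [ 0.0009  0.0019 -0.01  ]
final tcp [ 0.6123 -0.2712  0.075 ] tool z [ 0.7856 -0.2426 -0.5693] [0.2974 0.9547 0.0036]
t 30.35 tcp [ 0.452  -0.01    0.0168] grip 0.0499 f [1.7309 0.9303 6.154 ]
turn [0. 0. 0.] shift [ 0.0854 -0.0003 -0.1233] rows@.035 4.3
turn [ -0. -15.   0.] shift [0. 0. 0.] rows@.035 0.0
turn [ 2.9  -0.    2.07] shift [-0.1387 -0.2016  0.1846] rows@.035 8.8
turn [0. 0. 0.] shift [ 0.0822 -0.0004  0.0569] rows@.035 2.9
```

Request:
apply_moves:
  moves:
    - [0,0,0,0.017,0,-0.0247,-1]
    - [0,0,0,0.017,0,-0.0247,-1]
    - [0,0,0,0.017,0,-0.0247,-1]
    - [0,0,0,0.017,0,-0.0247,-1]
    - [0,0,0,0.017,0,-0.0247,-1]
    - [0,-1,0,0,0,0,-1]
    - [0,-1,0,0,0,0,-1]
    - [0,-1,0,0,0,0,-1]

```text
clock: 31.02
tcp_pos: [0.4525, -0.0096, 0.1661]
orientation: [0.102, -2.853, 0.018]
contact_force: [-0.3, 0.0, -2.3]
grip_width: 0.0501
gripper_force: 73.1
```

Request:
apply_moves:
  moves:
    - [0,-1,0,0,0,0,-1]
    - [0,-1,0,0,0,0,-1]
    - [0,-1,0,0,0,0,-1]
    - [0,-1,0,0,0,0,-1]
    - [0,-1,0,0,0,0,-1]
    - [0,-1,0,0,0,0,-1]
    - [0,-1,0,0,0,0,-1]
    - [0,-1,0,0,0,0,-1]

```text
clock: 31.68
tcp_pos: [0.4561, -0.0125, 0.1703]
orientation: [-0.093, 2.609, 0.02]
contact_force: [-107.7, -8.9, -62.6]
grip_width: 0.0499
gripper_force: 74.4
```

```bash
cat >> h.py <<'E'
try:
    z=np.load('fin.npz');Rfin=R.from_matrix(z['R']);pf=z['pf'];Rtb=R.from_matrix(z['Rtb'])
    dd=np.array([np.cos(-.3),np.sin(-.3),0])
    def axis(): o=telemetry.get_obs();a=(R.from_rotvec(o['orientation'])*Rtb).apply([0,0,1]);print('joints',o['joints'],'bottle axis',a,'deg off',np.degrees(np.arccos(a[2])))
except FileNotFoundError: pass
E
python3 - <<'E'
from h import *
axis()
o=telemetry.get_obs()
pre=pf-.12*dd+[0,0,.07]
legs([(o['tcp_pos'],Rfin),(pre,Rfin),(pf+[0,0,.06],Rfin),(pf,Rfin)])
E
```

```text
joints [ 1.0559  0.1102 -1.1866  2.4365  0.755   0.1767  0.8273] bottle axis [0.4189 0.0366 0.9073] deg off 24.867924837903114
t 31.6833 tcp [ 0.4561 -0.0125  0.1703] grip 0.0499 f [-107.6815   -8.8998  -62.6374]
turn [ 2.39 -4.1   2.67] shift [0. 0. 0.] rows@.035 0.0
turn [0. 0. 0.] shift [-0.0402 -0.2008  0.1011] rows@.035 6.5
turn [0. 0. 0.] shift [-0.0601  0.0002  0.1044] rows@.035 3.4
turn [0. 0. 0.] shift [ 0.0493 -0.0002  0.0342] rows@.035 1.7
```

Request:
apply_moves:
  moves:
    - [0,1,0,0,0,0,-1]
    - [0,1,0,0,0,0,-1]
    - [0,1,0,0,0,0,-1]
    - [0,0,0,0,0,0,-1]
    - [0,0,0,0,0,0,-1]
    - [0,0,0,0,0,0,-1]
    - [0,0,0,0,0,0,-1]
    - [0,0,0,0,0,0,-1]

```text
clock: 32.35
tcp_pos: [0.4573, -0.0121, 0.1703]
orientation: [-0.106, 2.923, 0.007]
contact_force: [0.3, -0.0, -2.4]
grip_width: 0.0494
gripper_force: 75.4
```

Run:
```python
from h import *
axis()
o=telemetry.get_obs();Rc=R.from_rotvec(o['orientation']);p=o['tcp_pos']
print('wrist f',o['contact_force'],o['moment'])
legs([(p+[.13,0,.06],Rc),(p+[.13,0,.06],Rfin)])
im=grab_frame('side');cv2.imwrite('pics/x1.png',cv2.resize(im[60:300,180:500],None,fx=2,fy=2))
```

```text
joints [ 1.0215  0.3134 -1.2686  2.212   0.5387  0.6812  1.0457] bottle axis [0.6784 0.0546 0.7326] deg off 42.893419809226586
wrist f [ 0.301  -0.0176 -2.394 ] [-0.0286  0.2836  0.0255]
t 32.35 tcp [ 0.4573 -0.0121  0.1703] grip 0.0494 f [ 0.301  -0.0176 -2.394 ]
turn [0. 0. 0.] shift [-0.1395 -0.0095 -0.0307] rows@.035 4.1
turn [ 1.98 -7.06  3.07] shift [0. 0. 0.] rows@.035 0.0
```

View pics/x1.png

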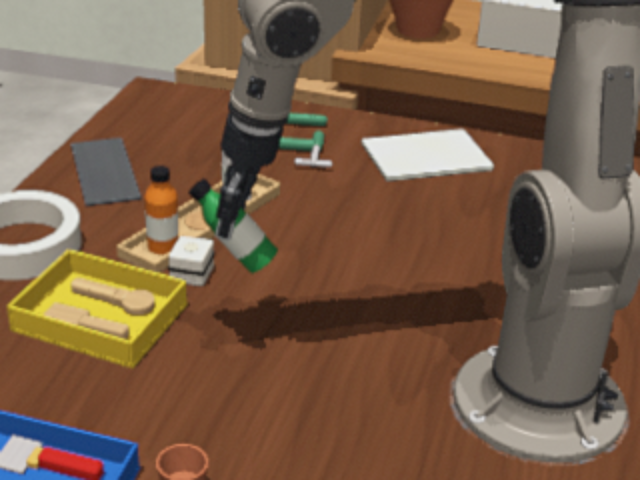

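The side view shows the bottle still held, tilted about 45°. The force came with joints 4 and 6 at their limits, so I'll identify the kinematics from the logged poses and plan the rest with them.

```bash
cat > kin.py <<'E'
from h import *
import itertools
from scipy.optimize import least_squares
D=[([1.2309,.4777,.0223,1.5563,-.0115,1.1093,-.0831],[.1549,-.6564,.2304],[-3.1189,-.3631,.0005]),
([.1773,.5128,-.3661,1.5886,.2004,1.0797,-1.5686],[.6642,-.0085,.2029],[3.117,.391,.006]),
([.4165,.5907,-.7313,1.5702,.4198,1.1461,-.0529],[.6644,-.0083,.2028],[-1.795,-2.576,.002]),
([.6517,.6384,-1.0349,1.8817,.4577,1.295,1.06],[.4504,-.0068,.1446],[.111,-2.801,.018]),
([.5064,.8937,-.8986,1.7481,.4832,1.4487,1.0318],[.4502,-.0086,.0613],[.093,-2.53,.031]),
([1.0559,.1102,-1.1866,2.4365,.755,.1767,.8273],[.4561,-.0125,.1703],[-.093,2.609,.02]),
([1.0215,.3134,-1.2686,2.212,.5387,.6812,1.0457],[.4573,-.0121,.1703],[-.106,2.923,.007])]
ax='zyzyzyz'
def rots(q,s,b,c):
    out=[];Rk=R.from_euler('z',b)
    for i in range(7):
        Rk=Rk*R.from_euler(ax[i],s[i]*q[i]+(c if i==6 else 0));out.append(Rk)
    return out
def fk(q,s,P):
    Rs=rots(q,s,P[0],P[1]);v=P[2:];h,L1,a1,e1,L2,a2,L3,a3=v
    p=np.array([0,0,h])+Rs[1].apply([0,a1,L1])+Rs[2].apply([e1,0,0])+Rs[3].apply([a2,0,L2])+Rs[5].apply([a3,0,L3])
    return p,Rs[6]
if __name__=='__main__':
    best=None
    for s in itertools.product((1,-1),repeat=7):
        if s[1]<0 : continue
        for b0,c0 in itertools.product((0,1.57,3.14,-1.57),repeat=2):
            f=lambda x:np.concatenate([(R.from_rotvec(o).inv()*rots(q,s,*x)[6]).as_rotvec() for q,_,o in D])
            e=f([b0,c0]);k=(e**2).sum()
            if best is None or k<best[0]: best=(k,s,b0,c0)
    print(best);_,s,b0,c0=best
    f=lambda P:np.concatenate([np.r_[(fk(q,s,P)[0]-p)*10,(R.from_rotvec(o).inv()*fk(q,s,P)[1]).as_rotvec()] for q,p,o in D])
    o=least_squares(f,[b0,c0,.36,.42,0,0,.4,0,.25,0]);print(o.x);print(np.abs(o.fun.reshape(-1,6)).round(3))
    pickle.dump((s,o.x),open('kin.pkl','wb'))
E
python3 kin.py
```

```text
(np.float64(7.243420347084917e-05), (-1, 1, -1, 1, -1, 1, -1), 0, 1.57)
[-0.0668  1.5069  0.2695  0.5622 -0.0157 -0.01    0.4718  0.0082  0.3339
 -0.0053]
[[0.013 0.015 0.09  0.    0.    0.003]
 [0.006 0.01  0.033 0.001 0.006 0.009]
 [0.02  0.068 0.017 0.    0.    0.003]
 [0.014 0.004 0.049 0.022 0.001 0.001]
 [0.028 0.006 0.071 0.039 0.001 0.009]
 [0.003 0.083 0.022 0.034 0.001 0.006]
 [0.01  0.02  0.009 0.014 0.001 0.002]]
```

```bash
cat > kin2.py <<'E'
from kin import *
S=(-1,1,-1,1,-1,1,-1)
def fk2(q,X):
    Rs=rots(q,S,0,np.pi/2);X=X.reshape(7,3)
    return sum(Rs[i].apply(X[i]) for i in range(7)),Rs[6]
# linear in X: p = sum R_i X_i
A=[];y=[]
for q,p,o in D:
    Rs=rots(q,S,0,np.pi/2);A.append(np.hstack([k.as_matrix() for k in Rs]));y+=list(p)
A=np.vstack(A);X0=np.zeros(21);X0[2]=.27;X0[5]=.5;X0[11]=.47;X0[17]=.33
lam=.01
X=X0+np.linalg.solve(A.T@A+lam**2*np.eye(21),A.T@(np.array(y)-A@X0))
lo=np.array([-2.96,-.34,-1.41,.24,-1.37,.17,-2.96])+.05;hi=np.array([2.96,2.1,1.46,2.44,4.51,1.92,2.96])-.05
def ik(p,Rt,q0,w=.02):
    def f(q):
        a,b=fk2(q,X);return np.r_[(a-p)*10,(Rt.inv()*b).as_rotvec()*3,w*(q-q0)]
    o=least_squares(f,np.clip(q0,lo+1e-3,hi-1e-3),bounds=(lo,hi));a,b=fk2(o.x,X)
    return o.x,np.linalg.norm(a-p),np.degrees((Rt.inv()*b).magnitude())
if __name__=='__main__':
    print(X.reshape(7,3).round(4));print((A@X-y).reshape(-1,3).round(4))
    q=np.array(D[-1][0]);p=np.array(D[-1][1]);Rc=R.from_rotvec(D[-1][2])
    for n,(t,Rt) in {'out':(p+[.13,0,.06],Rc),'prehi':(pf-.12*dd+[0,0,.07],Rfin),'hi':(pf+[0,0,.06],Rfin),'fin':(pf,Rfin)}.items():
        for k in range(1,4): 
            s,e,a=ik(t,Rt,q,.02/k**3)
        print(n,s.round(3),e.round(4),a.round(2)); q=s if e<.01 else q
    # alternative azimuths & no elbow swing
    for az in(-.6,-.45,-.3,-.15,0):
        Rt=R.from_euler('z',az+.3)*Rfin
        for q0 in([.4,.5,0,1.9,0,.3,1.4],[.4,.5,-.6,1.9,.3,.3,1.4],[.4,.5,.6,1.9,-.3,.3,1.4]):
            s,e,a=ik(np.array([.604,-.2686,.08])+R.from_euler('z',az+.3).apply(pf-[.604,-.2686,.08]),Rt,np.array(q0),.0005);print(az,s.round(2),e.round(4),a.round(2))
E
python3 kin2.py
```

```text
[[ 0.0002 -0.0152  0.2872]
 [-0.0001 -0.0152  0.5208]
 [-0.0002 -0.0156  0.0208]
 [ 0.0002 -0.0156  0.4713]
 [-0.     -0.0003  0.0013]
 [-0.0002 -0.0003  0.3285]
 [-0.     -0.     -0.0015]]
[[-0.      0.      0.    ]
 [ 0.      0.      0.    ]
 [-0.     -0.     -0.    ]
 [-0.      0.0001 -0.    ]
 [ 0.     -0.      0.    ]
 [ 0.      0.      0.    ]
 [-0.     -0.     -0.    ]]
out [ 0.828  0.462 -1.164  1.884  0.595  0.92   1.061] 0.0 0.0
prehi [ 1.537  0.747 -1.36   2.39   2.303  0.614 -0.275] 0.0362 6.27
hi [ 1.385  1.016 -1.36   2.28   2.409  0.887 -0.191] 0.0 0.0
fin [ 1.344  1.151 -1.278  2.283  2.556  0.963 -0.214] 0.0 0.0
-0.6 [ 0.95  0.88 -0.97  2.28  2.41  1.13 -0.75] 0.0 0.0
-0.6 [ 1.06  0.99 -1.12  2.28  2.4   1.22 -0.61] 0.0 0.0
-0.6 [-0.69  0.83  1.08  2.1  -1.32  0.22  2.16] 0.0484 21.27
-0.45 [ 1.2   1.06 -1.19  2.29  2.51  1.1  -0.44] 0.0 0.0
-0.45 [ 1.25  1.16 -1.28  2.29  2.5   1.17 -0.32] 0.0 0.0
-0.45 [-0.34  0.57  0.76  2.09 -1.32  0.22  2.58] 0.0529 23.25
-0.3 [ 1.38  1.24 -1.35  2.28  2.53  1.02 -0.1 ] 0.0 0.0
-0.3 [ 1.38  1.25 -1.36  2.28  2.52  1.02 -0.09] 0.0 0.0
-0.3 [ 0.21  0.46  0.23  2.06 -1.32  0.22  2.91] 0.0516 22.8
-0.15 [ 1.47  1.26 -1.36  2.25  2.51  0.81  0.07] 0.0 0.0
-0.15 [ 1.47  1.26 -1.36  2.25  2.51  0.81  0.07] 0.0 0.0
-0.15 [ 0.89  0.54 -0.45  2.   -0.94  0.22  2.91] 0.0493 21.76
0 [ 1.53  1.27 -1.36  2.21  2.44  0.6   0.28] 0.0 0.0
0 [ 1.53  1.27 -1.36  2.21  2.44  0.6   0.28] 0.0 0.0
0 [ 1.3   0.77 -0.87  1.96 -0.55  0.22  2.91] 0.0416 18.32
```

```bash
cat > s.py <<'E'
from kin2 import *
def tryik(p,Rt,seeds):
    b=None
    for q0 in seeds:
        s,e,a=ik(p,Rt,np.array(q0),.0005);k=e*100+a
        if b is None or k<b[0]: b=(k,s,e,a)
    return b
sd=[[.4,.5,0,1.9,0,.4,1.4],[.6,.5,-.6,1.9,.3,.4,1.2],[.9,.4,-1.1,2.1,.5,.4,1.],[.2,.4,.5,2.,-.5,.4,1.5]]
print('final')
for t in(30,35,40,45):
  for az in(-.5,-.3,-.1):
    Rt=down(az+np.pi,-np.radians(t))
    for h in(0,.05):
        g=np.array([.604,-.2686,.085+h]);b=tryik(grasp_tcp(g,Rt),Rt,sd);print(t,az,h,b[1].round(2),b[2].round(4),b[3].round(1))
print('init')
for t in(40,50,55,60):
    Rt=down(.2+np.pi,np.radians(t));b=tryik(grasp_tcp(np.array([.46,.19,.03]),Rt),Rt,[[-.2,.9,-.2,1.7,.1,1.6,1.4],[.3,.9,-.9,1.7,.5,1.6,1.0]]);print(t,b[1].round(2),b[2].round(4),b[3].round(1))
E
python3 s.py
```

```text
final
30 -0.5 0 [ 0.91  0.66 -0.81  2.06  1.56  0.54  0.01] 0.0 0.0
30 -0.5 0.05 [ 0.78  0.5  -0.62  2.05  1.25  0.41  0.24] 0.0 0.0
30 -0.3 0 [ 0.96  0.65 -0.8   2.06  1.52  0.4   0.27] 0.0 0.0
30 -0.3 0.05 [ 0.75  0.47 -0.51  2.05  0.99  0.24  0.7 ] 0.0 0.0
30 -0.1 0 [ 0.93  0.62 -0.69  2.04  1.23  0.22  0.75] 0.0 0.0
30 -0.1 0.05 [ 0.97  0.54 -0.72  2.02  0.83  0.26  1.12] 0.0 0.0
35 -0.5 0 [ 1.06  0.77 -1.02  2.11  1.82  0.7  -0.15] 0.0 0.0
35 -0.5 0.05 [ 0.99  0.59 -0.91  2.09  1.63  0.56 -0.05] 0.0 0.0
35 -0.3 0 [ 1.17  0.81 -1.08  2.1   1.83  0.6   0.11] 0.0 0.0
35 -0.3 0.05 [ 1.08  0.61 -0.94  2.09  1.6   0.42  0.21] 0.0 0.0
35 -0.1 0 [ 1.21  0.8  -1.05  2.08  1.73  0.43  0.41] 0.0 0.0
35 -0.1 0.05 [ 1.07  0.58 -0.83  2.07  1.34  0.22  0.65] 0.0 0.0
40 -0.5 0 [ 1.13  0.87 -1.14  2.15  2.01  0.85 -0.24] 0.0 0.0
40 -0.5 0.05 [ 1.12  0.71 -1.11  2.14  1.87  0.73 -0.19] 0.0 0.0
40 -0.3 0 [ 1.26  0.95 -1.23  2.15  2.03  0.74  0.03] 0.0 0.0
40 -0.3 0.05 [ 1.26  0.78 -1.2   2.13  1.88  0.62  0.07] 0.0 0.0
40 -0.1 0 [ 1.35  0.97 -1.24  2.12  1.95  0.58  0.34] 0.0 0.0
40 -0.1 0.05 [ 1.33  0.79 -1.19  2.11  1.78  0.44  0.38] 0.0 0.0
45 -0.5 0 [ 1.18  0.97 -1.21  2.2   2.17  0.98 -0.3 ] 0.0 0.0
45 -0.5 0.05 [ 1.19  0.82 -1.23  2.19  2.05  0.88 -0.27] 0.0 0.0
45 -0.3 0 [ 1.32  1.07 -1.31  2.19  2.2   0.86 -0.01] 0.0 0.0
45 -0.3 0.05 [ 1.34  0.92 -1.33  2.18  2.07  0.77  0.01] 0.0 0.0
45 -0.1 0 [ 1.42  1.12 -1.35  2.16  2.12  0.69  0.31] 0.0 0.0
45 -0.1 0.05 [ 1.43  0.97 -1.36  2.15  1.99  0.6   0.32] 0.0 0.0
init
40 [ 0.14  1.06 -0.9   1.6   0.44  1.48  0.87] 0.0 0.0
50 [-0.26  0.96 -0.24  1.52 -0.03  1.52  1.3 ] 0.0 0.0
55 [-0.26  1.01 -0.23  1.47 -0.04  1.61  1.3 ] 0.0 0.0
60 [-0.27  1.06 -0.23  1.42 -0.05  1.7   1.3 ] 0.0 0.0
```

```bash
cat > sim.py <<'E'
from kin2 import *
from scipy.spatial.transform import Slerp
def step(q,p,Rt,null):
    # velocity-style DLS iterations from q (min norm), clipped to limits
    for _ in range(6):
        a,b=fk2(q,X);e=np.r_[p-a,.3*(Rt*b.inv()).as_rotvec()]
        J=np.zeros((6,7))
        for i in range(7):
            d=q.copy();d[i]+=1e-5;a2,b2=fk2(d,X);J[:,i]=np.r_[(a2-a)/1e-5,.3*(b2*b.inv()).as_rotvec()/1e-5]
        Jp=J.T@np.linalg.inv(J@J.T+1e-6*np.eye(6))
        q=np.clip(q+Jp@e+null*(np.eye(7)-Jp@J)@(np.array([.6,.6,-.9,1.8,1,.9,.5])-q),lo,hi)
    return q,np.linalg.norm(e[:3]),np.degrees(np.linalg.norm(e[3:])/.3)
def run(wps,q,p,Rc,null=0,verbose=True):
    for t,Rt in wps:
        n=int(max(np.linalg.norm(t-p)/.03,np.degrees((Rc.inv()*Rt).magnitude())/5.5))+1
        sl=Slerp([0,1],R.concatenate([Rc,Rt]));worst=0;mn=q.copy();mv=0
        for k in range(1,n+1):
            q0=q;q,e,a=step(q,p+(t-p)*k/n,sl(k/n),null);worst=max(worst,e*100+a);mv=max(mv,np.abs(q-q0).max())
        if verbose: print(n,q.round(2),'worst',round(worst,2),'maxdq',round(mv,2))
        p,Rc=t,Rt
    return q
if __name__=='__main__':
    o=telemetry.get_obs();q=np.array(o['joints']);p=o['tcp_pos'];Rc=R.from_rotvec(o['orientation']);print(q,p)
    Ra=Rfin*R.from_rotvec([0,np.radians(43),0])
    for H in(.08,.12):
      for null in(0,.02):
        print(H,null);run([(p+[.06,-.08,.05],Rc),(pf-.1*dd+[0,0,.13],Ra),(pf+[0,0,H],Ra),(pf+[0,0,H],Rfin),(pf,Rfin)],q,p,Rc,null)
E
python3 sim.py
```

```text
[ 1.0215  0.3136 -1.2686  2.2113  0.5386  0.6815  1.0457] [ 0.4576 -0.0122  0.1705]
0.08 0
4 [ 1.14  0.39 -1.27  2.02  0.51  0.84  1.26] worst 0.0 maxdq 0.07
6 [ 1.21  0.43 -1.09  1.95  0.55  0.83  1.13] worst 0.0 maxdq 0.03
4 [ 1.01  0.63 -0.94  1.77  0.7   0.86  1.05] worst 0.0 maxdq 0.06
8 [ 1.17  0.64 -1.    2.28  2.61  0.64 -0.7 ] worst 3.49 maxdq 0.7
3 [ 1.12  0.85 -0.93  2.29  2.74  0.81 -0.69] worst 0.0 maxdq 0.07
0.08 0.02
4 [ 1.18  0.43 -1.33  2.02  0.57  0.87  1.21] worst 0.0 maxdq 0.06
6 [ 1.28  0.49 -1.2   1.94  0.64  0.88  1.06] worst 0.0 maxdq 0.03
4 [ 1.06  0.68 -1.05  1.77  0.79  0.91  0.99] worst 0.0 maxdq 0.07
8 [ 1.3   0.78 -1.19  2.28  2.47  0.72 -0.45] worst 0.0 maxdq 0.51
3 [ 1.3   1.06 -1.19  2.28  2.6   0.91 -0.34] worst 0.0 maxdq 0.1
0.12 0
4 [ 1.14  0.39 -1.27  2.02  0.51  0.84  1.26] worst 0.0 maxdq 0.07
6 [ 1.21  0.43 -1.09  1.95  0.55  0.83  1.13] worst 0.0 maxdq 0.03
4 [ 1.04  0.59 -0.99  1.74  0.65  0.92  1.09] worst 0.0 maxdq 0.06
8 [ 1.17  0.52 -0.98  2.27  2.58  0.52 -0.74] worst 3.68 maxdq 0.86
4 [ 1.1   0.83 -0.91  2.29  2.76  0.81 -0.73] worst 0.0 maxdq 0.08
0.12 0.02
4 [ 1.18  0.43 -1.33  2.02  0.57  0.87  1.21] worst 0.0 maxdq 0.06
6 [ 1.28  0.49 -1.2   1.94  0.64  0.88  1.06] worst 0.0 maxdq 0.03
4 [ 1.09  0.64 -1.09  1.73  0.73  0.97  1.03] worst 0.0 maxdq 0.06
8 [ 1.32  0.65 -1.19  2.26  2.41  0.61 -0.48] worst 0.0 maxdq 0.65
4 [ 1.3   1.06 -1.2   2.28  2.59  0.91 -0.33] worst 0.0 maxdq 0.12
```

Run:
```python
from h import *
o=telemetry.get_obs();p=o['tcp_pos'];Rc=R.from_rotvec(o['orientation'])
Ra=Rfin*R.from_rotvec([0,np.radians(43),0])
legs([(p+[.06,-.08,.05],Rc),(pf-.1*dd+[0,0,.13],Ra),(pf+[0,0,.08],Ra)])
```

```text
t 32.4 tcp [ 0.4576 -0.0122  0.1705] grip 0.0496 f [ 0.0494  0.3444 -2.3739]
turn [0. 0. 0.] shift [-0.0636 -0.0842 -0.037 ] rows@.035 3.2
turn [0.7  0.02 3.5 ] shift [-0.0395 -0.143   0.0239] rows@.035 4.3
turn [0. 0. 0.] shift [-0.0871  0.      0.0702] rows@.035 3.2
```

Request:
apply_moves:
  moves:
    - [0,0,0,-0.016,-0.021,-0.0092,-1]
    - [0,0,0,-0.016,-0.021,-0.0092,-1]
    - [0,0,0,-0.016,-0.021,-0.0092,-1]
    - [0,0,0,-0.016,-0.021,-0.0092,-1]
    - [0.175,0,0.875,0,0,0,-1]
    - [0.175,0,0.875,0,0,0,-1]
    - [0.175,0,0.875,0,0,0,-1]
    - [0.175,0,0.875,0,0,0,-1]

```text
clock: 33.07
tcp_pos: [0.5185, -0.0921, 0.2206]
orientation: [0.449, 2.892, -0.041]
contact_force: [0.1, 0.4, -1.9]
grip_width: 0.0503
gripper_force: 75.2
```

Request:
apply_moves:
  moves:
    - [0,0,0,-0.0079,-0.0286,0.0048,-1]
    - [0,0,0,-0.0079,-0.0286,0.0048,-1]
    - [0,0,0,-0.0079,-0.0286,0.0048,-1]
    - [0,0,0,-0.0079,-0.0286,0.0048,-1]
    - [0,0,0,-0.0079,-0.0286,0.0048,-1]
    - [0,0,0,0,0,0,-1]
    - [0,0,0,0,0,0,-1]
    - [0,0,0,0,0,0,-1]

```text
clock: 33.73
tcp_pos: [0.5179, -0.2407, 0.2047]
orientation: [0.442, 2.893, -0.039]
contact_force: [0.3, 0.2, -1.4]
grip_width: 0.0497
gripper_force: 75.2
```

Run:
```python
from sim import *
o=telemetry.get_obs();q=np.array(o['joints']);p=o['tcp_pos'];Rc=R.from_rotvec(o['orientation'])
Ra=Rfin*R.from_rotvec([0,np.radians(43),0])
axis();legs([(pf+[0,0,.08],Ra),(pf+[0,0,.08],Rfin)])
W=[(pf+[0,0,.08],Ra)]+[(pf+[0,0,.08],Ra*R.from_rotvec([0,-np.radians(a),0])) for a in range(3,46,3)]
run(W,q,p,Rc,0)
```

```text
joints [ 1.2084  0.4302 -1.0813  1.9467  0.5435  0.8275  1.1349] bottle axis [ 0.6499 -0.2036  0.7322] deg off 42.926924008000455
t 33.7333 tcp [ 0.5179 -0.2407  0.2047] grip 0.0497 f [ 0.2782  0.2477 -1.3947]
turn [ 0.02  0.01 -0.01] shift [-0.0864 -0.0012  0.0697] rows@.035 3.2
turn [ 0.   -7.17 -0.  ] shift [0. 0. 0.] rows@.035 0.0
4 [ 1.    0.63 -0.94  1.77  0.7   0.85  1.05] worst 0.0 maxdq 0.06
1 [ 1.01  0.6  -0.93  1.81  0.73  0.78  1.02] worst 0.0 maxdq 0.07
1 [ 1.02  0.58 -0.92  1.86  0.76  0.7   0.99] worst 0.0 maxdq 0.08
1 [ 1.03  0.56 -0.91  1.9   0.8   0.63  0.95] worst 0.0 maxdq 0.08
1 [ 1.02  0.53 -0.88  1.94  0.85  0.55  0.89] worst 0.0 maxdq 0.08
1 [ 1.    0.51 -0.85  1.98  0.91  0.46  0.82] worst 0.0 maxdq 0.08
1 [ 0.97  0.48 -0.79  2.02  1.    0.38  0.73] worst 0.0 maxdq 0.09
1 [ 0.91  0.45 -0.7   2.06  1.12  0.28  0.59] worst 0.0 maxdq 0.14
1 [ 0.82  0.42 -0.58  2.11  1.39  0.22  0.3 ] worst 2.58 maxdq 0.28
1 [ 0.84  0.42 -0.6   2.14  1.84  0.22 -0.15] worst 2.46 maxdq 0.46
1 [ 0.96  0.46 -0.74  2.17  2.1   0.28 -0.36] worst 0.0 maxdq 0.25
1 [ 1.06  0.51 -0.86  2.2   2.25  0.37 -0.46] worst 0.0 maxdq 0.15
1 [ 1.12  0.56 -0.94  2.22  2.36  0.46 -0.53] worst 0.0 maxdq 0.12
1 [ 1.17  0.61 -0.99  2.25  2.46  0.54 -0.59] worst 0.0 maxdq 0.1
1 [ 1.2   0.66 -1.03  2.27  2.55  0.63 -0.63] worst 0.0 maxdq 0.09
1 [ 1.22  0.7  -1.06  2.3   2.63  0.71 -0.66] worst 0.0 maxdq 0.08
```

Run:
```python
from sim import *
o=telemetry.get_obs();q0=np.array(o['joints']);p=o['tcp_pos'];Rc=R.from_rotvec(o['orientation'])
Ra=Rfin*R.from_rotvec([0,np.radians(43),0]);h=pf+[0,0,.08]
for amp in(-20,-12,12,20):
    q=run([(h,Ra)],q0,p,Rc,0,False);mind=9;mv=0;w=0
    A=[(a,0) for a in(5,10)];A=[]
    # roll out 4 rows, tilt 12 rows, roll back 4
    prev=Ra
    seq=[(0,amp*k/4) for k in(1,2,3,4)]+[(43*k/12,amp) for k in range(1,13)]+[(43,amp*(1-k/4)) for k in(1,2,3,4)]
    tr=[]
    for a,rl in seq:
        Rt=Ra*R.from_euler('y',-a,degrees=True)*R.from_euler('x',rl,degrees=True)
        qq=q;q,e,an=step(q,h,Rt,0);mind=min(mind,q[5]);mv=max(mv,np.abs(q-qq).max());w=max(w,e*100+an)
    q2=q;print(amp,'minq6',mind.round(2),'maxdq',mv.round(3),'worst',round(w,2),q.round(2))
    print(run([(pf,Rfin)],q,h,Rfin,0,False).round(2))
```

```text
-20 minq6 0.22 maxdq 1.019 worst 26.16 [ 1.39  0.94 -1.36  2.28  2.37  0.83 -0.22]
[ 1.33  1.12 -1.25  2.28  2.57  0.95 -0.25]
-12 minq6 0.22 maxdq 1.098 worst 18.1 [ 1.35  0.86 -1.28  2.28  2.42  0.77 -0.33]
[ 1.29  1.05 -1.18  2.28  2.6   0.91 -0.36]
12 minq6 0.51 maxdq 0.207 worst 0.0 [ 1.06  0.57 -0.85  2.29  2.72  0.6  -0.87]
[ 1.02  0.78 -0.8   2.3   2.82  0.78 -0.85]
20 minq6 0.59 maxdq 0.164 worst 0.0 [ 1.    0.54 -0.78  2.29  2.77  0.59 -0.95]
[ 0.96  0.75 -0.73  2.3   2.85  0.78 -0.93]
```

The simulated joints match the arm exactly. A 20° roll detour keeps joint 6 away from its limit, so I take that route.

Request:
apply_moves:
  moves:
    - [0,0,0,-0.0216,-0.0003,0.0174,-1]
    - [0,0,0,-0.0216,-0.0003,0.0174,-1]
    - [0,0,0,-0.0216,-0.0003,0.0174,-1]
    - [0,0,0,-0.0216,-0.0003,0.0174,-1]
    - [0.833,0,0,0,0,0,-1]
    - [0.833,0,0,0,0,0,-1]
    - [0.833,0,0,0,0,0,-1]
    - [0.833,0,0,0,0,0,-1]

```text
clock: 34.4
tcp_pos: [0.6138, -0.2693, 0.1564]
orientation: [0.494, 2.886, -0.553]
contact_force: [-0.1, 1.3, -2.0]
grip_width: 0.05
gripper_force: 75.3
```

Request:
apply_moves:
  moves:
    - [0,-0.481,0.175,0,0,0,-1]
    - [0,-0.481,0.175,0,0,0,-1]
    - [0,-0.481,0.175,0,0,0,-1]
    - [0,-0.481,0.175,0,0,0,-1]
    - [0,-0.481,0.175,0,0,0,-1]
    - [0,-0.481,0.175,0,0,0,-1]
    - [0,-0.481,0.175,0,0,0,-1]
    - [0,0,0,0,0,0,-1]

```text
clock: 35.07
tcp_pos: [0.6112, -0.2686, 0.1543]
orientation: [0.517, 2.506, -0.552]
contact_force: [0.2, 1.0, -1.9]
grip_width: 0.0499
gripper_force: 75.3
```

Run:
```python
from h import *
axis();legs([(pf+[0,0,.08],Rfin)])
```

```text
joints [ 0.6302  0.4652 -0.6398  2.0743  1.4589  0.714   0.0736] bottle axis [0.4254 0.0703 0.9023] deg off 25.542115708202502
t 35.0667 tcp [ 0.6112 -0.2686  0.1543] grip 0.0499 f [ 0.1696  1.0267 -1.9437]
turn [-3.25 -3.54  0.63] shift [-0.0016 -0.0021  0.0011] rows@.035 0.1
```

As predicted. I continue the tilt, then roll back.

Request:
apply_moves:
  moves:
    - [0,-0.481,0.175,0,0,0,-1]
    - [0,-0.481,0.175,0,0,0,-1]
    - [0,-0.481,0.175,0,0,0,-1]
    - [0,-0.481,0.175,0,0,0,-1]
    - [0,-0.481,0.175,0,0,0,-1]
    - [0,-0.481,0.175,0,0,0,-1]
    - [0,-0.481,0.175,0,0,0,-1]
    - [0,0,0,0,0,0,-1]

```text
clock: 35.73
tcp_pos: [0.6117, -0.2702, 0.1534]
orientation: [0.529, 2.126, -0.544]
contact_force: [-1.1, 0.1, -3.5]
grip_width: 0.0499
gripper_force: 75.4
```

Request:
apply_moves:
  moves:
    - [-0.833,0,0,0,0,0,-1]
    - [-0.833,0,0,0,0,0,-1]
    - [-0.833,0,0,0,0,0,-1]
    - [-0.833,0,0,0,0,0,-1]
    - [0,0,0,0,0,0,-1]
    - [0,0,0,0,0,0,-1]
    - [0,0,0,0,0,0,-1]
    - [0,0,0,0,0,0,-1]

```text
clock: 36.4
tcp_pos: [0.614, -0.2697, 0.1559]
orientation: [0.329, 2.155, -0.165]
contact_force: [-0.1, -0.5, -2.0]
grip_width: 0.0501
gripper_force: 75.5
```

Run:
```python
from h import *
axis();legs([(pf+[0,0,.08],Rfin),(pf,Rfin)])
o=telemetry.get_obs();print(o['contact_force'])
V=[];ims=[]
for n in('scene','side'):
    im=grab_frame(n);c=cam(n);L=silhouettes('bottle',n)
    pt=np.load('fin.npz')['pt'];ob=o['tcp_pos']+R.from_rotvec(o['orientation']).apply(pt);Rb=R.from_rotvec(o['orientation'])*Rtb
    print(n,'expected',proj(c,ob),[(round(d['p'],2),d['extent']) for d in L])
    for f in bot:
        cv2.polylines(im,[cv2.convexHull(proj(c,Rb.apply(f)+ob).astype(np.int32))],True,(255,0,255),1)
    P=np.clip(proj(c,ob).astype(int)[0],[90,90],[470,330]);ims.append(cv2.resize(im[P[1]-90:P[1]+90,P[0]-90:P[0]+90],None,fx=2.2,fy=2.2))
cv2.imwrite('pics/u1.png',np.hstack(ims))
```

```text
joints [ 1.0037  0.5457 -0.7842  2.2922  2.7599  0.5904 -0.9412] bottle axis [-0.0019 -0.0012  1.    ] deg off 0.1283358508937629
t 36.4 tcp [ 0.614  -0.2697  0.1559] grip 0.0501 f [-0.0549 -0.4546 -1.9508]
turn [ 0.02  0.01 -0.  ] shift [ 0.0014 -0.0019 -0.0004] rows@.035 0.1
turn [0. 0. 0.] shift [ 0.0658 -0.0003  0.0455] rows@.035 2.3
[-0.0549 -0.4546 -1.9508]
scene expected [[207.8563 324.5361]] [(0.72, [209.1, 326.9, 40.0, 50.1])]
side expected [[279.233  129.2844]] [(0.67, [282.2, 131.3, 14.7, 43.2])]
```

View pics/u1.png

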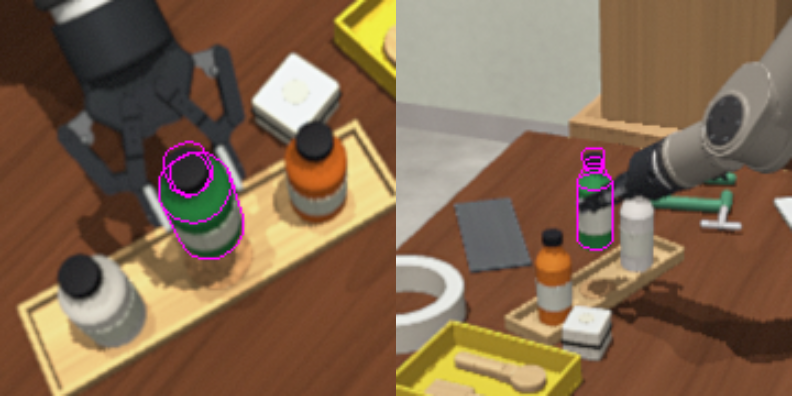

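The views show the bottle over the cork disc between its neighbours, near upright, but the cap sits a few pixels lower than predicted. I'll fit its lean numerically.

```bash
cat > lean.py <<'E'
from h import *
from scipy.optimize import differential_evolution
def masks(t,pt,near):
    V=[]
    for n in('scene','side'):
        im=grab_frame(n);c=cam(n);e=proj(c,near)[0];L=silhouettes(t,n)
        d=min(L,key=lambda d:np.hypot(*(np.array(d['extent'][:2])-e)));V.append((c,d['mask'],im));print(n,d['p'],d['extent'],e)
    return V
def rend(c,x):
    Rb=R.from_euler('xy',x[3:5]);m=np.zeros((840,1120),np.uint8)
    for f in bot: cv2.fillConvexPoly(m,cv2.convexHull((proj(c,Rb.apply(f)+x[:3])*32).astype(np.int32)),1,8,4)
    return m.astype(bool)
def leanfit(V,x0):
    vs=[(c,np.repeat(np.repeat(m,2,0),2,1)) for c,m,_ in V]
    def cost(u):
        x=np.r_[u[:3]/100,u[3:]/10];s=0
        for c,m in vs: q=rend(c,x);s+=1-(q&m).sum()/(q|m).sum()
        return s
    b=np.r_[np.array(x0)*100,0,0]
    for d in(1.,.5):
        o=minimize(cost,b,method='Nelder-Mead',options=dict(initial_simplex=np.vstack([b]+[b+d*k for k in np.eye(5)]),maxiter=500,xatol=.003,fatol=1e-5));b=o.x
    print('origin',b[:3]/100,'lean deg about x,y',np.degrees(b[3:]/10),'cost',o.fun)
    return b
if __name__=='__main__':
    o=telemetry.get_obs();pt=np.load('fin.npz')['pt'];ob=o['tcp_pos']+R.from_rotvec(o['orientation']).apply(pt);print('expected',ob)
    V=masks('bottle',None,ob);leanfit(V,ob)
    # black cap centroid
    for c,m,im in V:
        e=proj(c,ob+[0,0,.065])[0];mm=m&(im.max(2)<60)
        ys,xs=np.nonzero(mm);print('cap exp',e,'black in mask',len(xs),xs.mean() if len(xs) else 0,ys.mean() if len(xs) else 0, 'mask rows',np.nonzero(m.any(1))[0][[0,-1]])
    for nm in('neighbour_a','neighbour_b'):
        e=np.r_[F[nm][:2],.075];leanfit(masks('neighbour_a',None,e),e)
E
python3 lean.py
```

```text
expected [ 0.6053 -0.2672  0.1605]
scene 0.95 [210.2, 326.8, 40.3, 47.2] [207.7402 324.4883]
side 0.76 [281.6, 131.4, 13.9, 45.5] [279.3335 129.4198]
origin [ 0.6044 -0.2677  0.1588] lean deg about x,y [2.4255 1.3249] cost 0.37517445449421616
cap exp [202.4048 310.9082] black in mask 369 201.02439024390245 311.8373983739837 mask rows [301 350]
cap exp [278.944  111.1751] black in mask 56 279.19642857142856 112.19642857142857 mask rows [109 152]
scene 0.78 [163.5, 371.6, 39.6, 45.5] [162.0388 369.1216]
side 0.57 [297.1, 144.6, 14.1, 33.1] [298.3271 140.983 ]
origin [ 0.5757 -0.3636  0.077 ] lean deg about x,y [0.1903 0.4946] cost 0.2810892649742823
scene 0.77 [262.6, 312.3, 29.6, 45.6] [260.7545 311.8356]
side 0.64 [263.5, 162.8, 18.3, 45.7] [260.5821 164.4246]
origin [ 0.6333 -0.1727  0.0764] lean deg about x,y [1.3818 0.9942] cost 0.12963759140372422
```

Request:
apply_moves:
  moves:
    - [0,0,0,0.016,-0.001,0.011,-1]
    - [0,0,0,0.016,0,0.011,-1]
    - [0,0,0,0.014,0,0.0097,-1]
    - [0,0,0,0.01,0,0.0069,-1]
    - [0,0,0,0.006,0,0.0041,-1]
    - [0,0,0,0.003,0,0.002,-1]
    - [0,0,0,0,0,0,-1]
    - [0,0,0,0,0,0,-1]

```text
clock: 37.87
tcp_pos: [0.6128, -0.2721, 0.0769]
orientation: [0.332, 2.154, -0.166]
contact_force: [-0.1, -0.3, -1.1]
grip_width: 0.0501
gripper_force: 75.5
```

Run:
```python
from h import *
axis();legs([(pf,Rfin)])
from lean import *
o=telemetry.get_obs();pt=np.load('fin.npz')['pt'];ob=o['tcp_pos']+R.from_rotvec(o['orientation']).apply(pt);print('expected',ob)
V=masks('bottle',None,ob);leanfit(V,ob)
```

```text
joints [ 0.9713  0.7475 -0.7419  2.3007  2.8489  0.773  -0.9236] bottle axis [-0.0023 -0.0019  1.    ] deg off 0.16997699269689043
t 37.8667 tcp [ 0.6128 -0.2721  0.0769] grip 0.0501 f [-0.0629 -0.2634 -1.0561]
turn [ 0.01  0.02 -0.02] shift [0.002  0.0007 0.0005] rows@.035 0.1
expected [ 0.6044 -0.2695  0.0819]
scene 0.62 [211.6, 340.8, 35.2, 41.8] [211.9159 339.0266]
side 0.64 [283.1, 151.9, 7.0, 44.1] [280.2928 150.2851]
origin [ 0.6032 -0.2695  0.0783] lean deg about x,y [1.7589 1.746 ] cost 0.36372621714553477
```

Request:
apply_moves:
  moves:
    - [0,0,0,0.0008,0,0.0006,-1]
    - [0,0,0,0.0008,0,0.0006,-1]
    - [0,0,0,0.0008,0,0.0006,-1]
    - [0,0,0,0,0,0,-1]
    - [0,0,0,0,0,0,-1]
    - [0,0,0,0,0,0,-1]
    - [0,0,0,0,0,0,-1]
    - [0,0,0,0,0,0,-1]

```text
clock: 38.73
tcp_pos: [0.6136, -0.2723, 0.0757]
orientation: [0.329, 2.15, -0.168]
contact_force: [-6.3, 2.1, 10.9]
grip_width: 0.0503
gripper_force: 77.0
```

Request:
apply_moves:
  moves:
    - [0,0,0,0,0,0,-1]
    - [0,0,0,0,0,0,-1]
    - [0,0,0,0,0,0,-1]
    - [0,0,0,0,0,0,-1]
    - [0,0,0,0,0,0,0.3]
    - [0,0,0,0,0,0,0.4]
    - [0,0,0,0,0,0,0.45]
    - [0,0,0,0,0,0,0.45]
  grip_force: 20

```text
clock: 39.4
tcp_pos: [0.6127, -0.2721, 0.0734]
orientation: [0.332, 2.155, -0.166]
contact_force: [-1.1, 0.4, 0.4]
grip_width: 0.062
gripper_force: 0.0
```

Run:
```python
from lean import *
o=telemetry.get_obs();print(o['contact_force'],o['grip_width'],o['clock'])
ob=np.array([.604,-.2686,.078]);V=masks('bottle',None,ob);leanfit(V,ob)
for c,m,im in V:
    e=proj(c,ob+[0,0,.065])[0];mm=m&(im.max(2)<60);ys,xs=np.nonzero(mm);print('cap exp',e,len(xs),xs.mean(),ys.mean())
```

```text
[-1.1191  0.3881  0.4112] 0.06196128729837385 39.4
scene 0.86 [212.8, 341.8, 35.3, 44.8] [212.364  339.0981]
side 0.66 [281.5, 151.5, 14.2, 41.2] [280.3333 151.455 ]
origin [ 0.6051 -0.269   0.0788] lean deg about x,y [0.0932 1.157 ] cost 0.35492902163293205
cap exp [207.8714 327.9008] 315 207.33650793650793 328.2126984126984
cap exp [279.9736 134.0786] 54 279.5 134.11111111111111
```

Run:
```python
from sim import *
o=telemetry.get_obs();q=np.array(o['joints']);p=o['tcp_pos'];Rc=R.from_rotvec(o['orientation']);zt=Rc.apply([0,0,1])
print('back');[run([(p-zt*d,Rc)],q,p,Rc) for d in(.03,.06,.09,.12)]
print('up');run([(p+[0,0,.08],Rc),(p+[0,0,.14],Rc),(p+[0,0,.2],Rc)],q,p,Rc)
print('mix');[run([(p-zt*d+[0,0,d*1.2],Rc)],q,p,Rc) for d in(.03,.06,.09,.12)]
print(Rc.inv().apply([0,0,1]))
```

```text
back
1 [ 1.    0.7  -0.76  2.35  2.85  0.77 -0.94] worst 0.0 maxdq 0.05
2 [ 1.03  0.64 -0.79  2.39  2.85  0.76 -0.97] worst 1.9 maxdq 0.06
4 [ 1.08  0.58 -0.83  2.39  2.85  0.74 -0.99] worst 8.49 maxdq 0.05
4 [ 1.14  0.5  -0.87  2.39  2.86  0.71 -1.03] worst 14.91 maxdq 0.08
up
3 [ 1.01  0.55 -0.78  2.29  2.77  0.59 -0.94] worst 0.0 maxdq 0.07
3 [ 1.04  0.41 -0.81  2.27  2.71  0.44 -0.96] worst 0.0 maxdq 0.05
2 [ 1.08  0.27 -0.81  2.22  2.67  0.27 -0.97] worst 0.0 maxdq 0.08
mix
2 [ 1.02  0.61 -0.79  2.35  2.81  0.69 -0.96] worst 0.0 maxdq 0.08
4 [ 1.1   0.44 -0.85  2.38  2.79  0.56 -1.01] worst 0.0 maxdq 0.08
6 [ 1.23  0.27 -0.95  2.39  2.84  0.41 -1.12] worst 0.77 maxdq 0.09
8 [ 1.61  0.1  -1.24  2.38  3.16  0.24 -1.47] worst 0.77 maxdq 0.25
[-0.8227  0.0061 -0.5684]
```

Request:
apply_moves:
  moves:
    - [0,0,0,0,0,0,0.6]
    - [0,0,0,0,0,-0.006,0.6]
    - [0,0,0,0,0,-0.009,0.6]
    - [0,0,0,-0.0082,0,-0.0057,0.6]
    - [0,0,0,-0.0165,0,-0.0114,0.6]
    - [0,0,0,-0.0165,0,-0.0114,0.6]
    - [0,0,0,-0.0165,0,-0.0114,0.6]
    - [0,0,0,-0.0165,0,-0.0114,0.6]

```text
clock: 40.27
tcp_pos: [0.5997, -0.2683, 0.173]
orientation: [0.331, 2.155, -0.166]
contact_force: [0.3, 0.2, 0.3]
grip_width: 0.0683
gripper_force: 0.0
```

Request:
apply_moves:
  moves:
    - [0,0,0,-0.0165,0,-0.0114,0.6]
    - [0,0,0,-0.0165,0,-0.0114,0.6]
    - [0,0,0,-0.0165,0,-0.0114,0.6]
    - [0,0,0,0,0,0,0.6]
    - [0,0,0,0,0,0,0.6]
    - [0,0,0,0,0,0,0.6]
    - [0,0,0,0,0,0,0.6]
    - [0,0,0,0,0,0,0.6]

```text
clock: 40.93
tcp_pos: [0.5999, -0.2689, 0.2309]
orientation: [0.332, 2.157, -0.164]
contact_force: [-0.6, -0.5, 0.9]
grip_width: 0.0683
gripper_force: 0.0
```

Run:
```python
from lean import *
o=telemetry.get_obs();print(o['contact_force'],o['tcp_pos'],o['clock'])
ob=np.array([.604,-.2686,.078]);V=masks('bottle',None,ob);leanfit(V,ob)
for nm in('neighbour_a','neighbour_b'):
    e=np.r_[F[nm][:2],.075];leanfit(masks('neighbour_a',None,e),e)
for n in('scene','side'):
    c=cam(n)
    for t in('scraper_a','paddle_a','mould','pot'):
        print(n,t,[(round(d['p'],2),np.round(d['extent']).tolist(),onplane(c,[d['extent'][:2]],.015)[0][:2].round(3)) for d in silhouettes(t,n)])
```

```text
[-0.5609 -0.5176  0.8946] [ 0.5999 -0.2689  0.2309] 40.9333
scene 0.92 [213.5, 339.4, 30.8, 47.1] [212.364  339.0981]
side 0.6 [281.8, 151.8, 12.9, 41.1] [280.3333 151.455 ]
origin [ 0.604  -0.269   0.0776] lean deg about x,y [-0.6245  0.315 ] cost 0.11010108709365407
scene 0.82 [163.5, 371.5, 40.2, 43.4] [162.0388 369.1216]
side 0.73 [295.6, 141.1, 12.7, 37.0] [298.3271 140.983 ]
origin [ 0.576  -0.3633  0.0751] lean deg about x,y [-0.3622  0.7101] cost 0.1377465357644504
scene 0.86 [262.5, 310.3, 29.2, 45.0] [260.7545 311.8356]
side 0.93 [261.5, 162.8, 18.8, 45.1] [260.5821 164.4246]
origin [ 0.6337 -0.1721  0.0752] lean deg about x,y [1.5396 1.0052] cost 0.13677727303865872
scene scraper_a [(0.95, [394.0, 129.0, 48.0, 29.0], array([0.549, 0.429])), (0.93, [383.0, 149.0, 51.0, 34.0], array([0.564, 0.356]))]
scene paddle_a [(0.94, [318.0, 272.0, 56.0, 48.0], array([ 0.651, -0.014])), (0.6, [347.0, 246.0, 56.0, 54.0], array([0.66 , 0.076]))]
scene mould [(0.71, [252.0, 278.0, 44.0, 39.0], array([ 0.556, -0.117]))]
scene pot [(0.62, [323.0, 119.0, 25.0, 28.0], array([0.39 , 0.333])), (0.32, [252.0, 278.0, 43.0, 41.0], array([ 0.556, -0.118]))]
side scraper_a [(0.95, [194.0, 316.0, 62.0, 25.0], array([0.545, 0.436])), (0.9, [204.0, 289.0, 48.0, 20.0], array([0.565, 0.344]))]
side paddle_a [(0.92, [237.0, 209.0, 41.0, 18.0], array([0.636, 0.003])), (0.6, [204.0, 290.0, 56.0, 25.0], array([0.562, 0.35 ])), (0.59, [224.0, 219.0, 41.0, 21.0], array([0.651, 0.063])), (0.26, [192.0, 314.0, 56.0, 25.0], array([0.55 , 0.431]))]
side mould [(0.98, [274.0, 191.0, 25.0, 24.0], array([ 0.57, -0.13])), (0.36, [296.0, 142.0, 17.0, 41.0], array([ 0.618, -0.46 ])), (0.17, [236.0, 206.0, 45.0, 21.0], array([ 0.647, -0.009]))]
side pot [(0.56, [271.0, 295.0, 22.0, 37.0], array([0.399, 0.302]))]
```

```bash
python3 -c "
from bench import order
print(order.hand_in())"
```

```text
the job is handed in; nothing more can be done
None
```

I handed the job in at about 41 s. By the last camera check, both scrapers lie in the blue tray, both paddles lie in the yellow tray, the green bottle stands upright on the cork disc, and the other bottles, mould and pot are where they were. Two risks: the red scraper's blade is only about 2 mm from the tray wall, and the wrist force read about 125 N, over the 120 N limit, when two joints reached their limits while I tilted the bottle.

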